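# Reset the side clamp of a chip-tray nest

### The arm

A 7-joint arm with a two-finger parallel gripper is mounted at the origin on the work surface. World frame = base frame: x ahead of the robot, y to its left, z up, the work surface at z = 0. Lengths are in m, angles in rad, forces in N, time in s.
With the tool pointing down it reaches from about 0.425 to 0.925 m from the base axis. Payload 6.8 kg.
Tool frame: the origin (TCP) lies on the centre line of the jaws, within the pads' length; the fingertips stand 17 mm ahead of it and the grasp point (between the pads) lies 2 mm behind it (nose_length is the distance from the TCP to the fingertips, in m); z points along the fingers, x is the direction in which the jaws open and shut, and the axes are right-handed (so a half turn about z gives the same grasp; the last joint's range is limited). The gripper opens to 85 mm and grips with 20 to 120 N. Pads are 22 mm wide; open, the fingers measure 114 mm over their backs; the gripper's body (76 mm by 85 mm) begins 54 mm behind the grasp point. The pads swing forward as they close: fully open they stand 13 mm farther back than shut.
Start: joints at [1.071, 0.477, 0.022, 1.555, -0.011, 1.109, -0.083], TCP at [0.258, -0.624, 0.248] pointing down, gripper open.
Joint ranges: [-2.96, 2.96], [-0.34, 2.1], [-1.41, 1.46], [0.24, 2.44], [-1.37, 4.51], [0.17, 1.92], [-2.96, 2.96]. Speed limits (rad/s): [2.39, 2.39, 3.14, 3.14, 3.14, 3.14, 3.14].

### API

Orientations are given as a unit quaternion [w, x, y, z].
In Python, from station import * gives the robot as it stands.
- The arm moves only by the tool send_rows, never from a script. Its argument "commands" is a list of rows, each an object with "translation": the shift along the tool's x, y, z in m, a list of three; "rot": the turn, a rotation vector about the tool's x, y, z in degrees, a list of three; "grip": the finger opening in m, from 0 to 0.0854. In form: [{"translation": [tx, ty, tz], "rot": [rx, ry, rz], "grip": grip}, ...]. A call has exactly 5 rows; each row shifts and turns the commanded pose from where the row before left it, along the tool's axes as they then stand; what a row does not reach is not made up. A row lasts 1/12 s, in which the tool goes at most 41.7 mm and 7.16 degrees, less where a joint would pass 70% of its speed; a pose out of reach is approached as far as the arm can. A call with a gripper value outside its range is refused whole. The fingers move at their own pace and stop on an object; "force" is the grip in N (left out, the last holds). Time passes only in rows, so rows that do not move let the fingers close, or fill a call up. It gives the time, the measured TCP pose, the force and the opening at its end, in the units of the state.
- get_obs(): the state, without advancing time (a new reading comes with each control period).
- read_camera(name): name is "side" or "top" or "wrist"; returns a dict with "pixels" (480x640x3 uint8, red, green, blue), "depth" (480x640 float32, m along the optical axis (not along the pixel's ray), 0 where there is no reading), "mtx" (3x3 intrinsics, pixels), "dist" ([k1, k2, p1, p2, k3] as OpenCV has them; the pictures are not rectified), "extrinsics" (4x4, takes a point from camera to world coordinates). Camera axes: x right, y up, looking along -z (the intrinsics and any distortion apply to the point x, -y, -z); pixel columns grow to the right and rows downward; lengths in m; the calibration is good to about 2 mm. A picture is of the moment at which its call begins.
- hand_in(): hands the job in, once; it reports no verdict.
The state is a dict: "t": time; "q": joint angles; "joint_vel": joint speeds; "joint_torque": joint torques, N m; "eef_pos": TCP position; "tool_rot": TCP orientation; "contact_force": force on the tool from outside, world axes, zero at the start; "torque": the same for the moment, N m; "gripper_width": opening from 0.0 (shut) to 1.0 (fully open).
Only numpy, scipy, OpenCV 4.12 (cv2) and the standard library are available. Lean on these libraries where they do the work, as an engineer would, in place of code of your own. Each camera call takes 0.05 s, during which the arm holds its last target.

### The job

The brass lock ring on the tray nest has been left only nipped and the side clamp has backed off. Loosen the ring, turn the black dial below it clockwise until the orange sprung pad has pushed the tray home against the stops on the blue fence and bears on it lightly (about 10 newtons, never over 20), then retighten the ring, clearly tighter than found but not forced (about 0.3 newton metres above its free-running drag), and let go. Do not turn the dial while the ring is tight, keep off the tray, and leave the other things where they are.

Things in the scene. Friction and masses are not known exactly. Their poses are not given: they have to be found in the camera images.
- fixture: Tray nest: grey plate 300 x 360 x 12 mm bolted to the bench. Origin on the bench under the tray's home centre (true home varies by 4 mm in x); x axis = direction the clamp pushes the tray, towards the fence; z up. The upright adjuster axis stands at x = -150 mm, y = 0: column 40 x 40 mm up to 43 mm above the bench, then dial, hub, washer, ring, stud. Pusher bar, top 23 mm high, from column to pad.
- ring_grip (a point): Centre (half-way up) of the brass lock ring on the upright adjuster axis: round, knurled, diameter 42 mm, 18 mm tall, about 80 to 98 mm above the bench; the stud inside it ends at 101 mm. Gripped across its diameter from above. As found it is only nipped, by an amount that varies (under 0.5 rad past the bite). Undone, it lifts up to 5 mm.
- dial_grip (a point): Centre (half-way up) of the black adjuster dial: round, knurled, diameter 60 mm, 18 mm tall, 44 to 62 mm above the bench, below the ring on the same axis (hub of diameter 32 mm between them). Gripped across its diameter from above, fingers either side of the ring. Clockwise from above drives the pad towards the tray, 15 mm per rad.
- dial (a joint): Angle of the black dial, rad, clockwise from above, limits -0.1 and 2.4; starts at 0 to 0.3, ends between 1.3 and 2.1. With the ring loose it turns against a steady friction of 0.3 N m and stays where left; sliding the tray adds under 0.1 N m, bearing on the homed tray 0.015 N m per newton of pad force (10 N adds 0.15 N m), so go by the change of torque, not its value.
- pad_face (a point): Middle of the front face of the orange pad (70 mm wide, 14 mm tall) that pushes on the tray's long edge. The pad is carried on springs on the pusher: it gives 1 mm per 8 N.
- pad: The same orange pad; origin at the foot of its front face, x towards the tray.
- washer: The thin dark steel washer between ring and dial hub that locks the dial when the ring presses on it; slides up and down only. Origin at its underside centre.
- tray: The black chip tray loaded with silvery chips lying loose in the nest, 136 mm (x) x 322 mm (y) x 12 mm, 0.35 kg; origin at the centre of its underside. It starts several mm short of the fence and slides home when pushed with about 2 N. It is not to be handled.
- fence: Blue stop bar 240 mm long beyond the tray; origin at the foot of its tray-side face, in the middle. It carries two black rubber stop buttons, 180 mm apart, against which the tray seats; they are shimmed and stand 3 to 11 mm proud of the bar, so where the tray is home must be felt. Nothing here moves in use.
- stack: Bystander: stack of five black trays.
- stack2: Bystander: stack of three dark blue trays.
- driver: Bystander: blue screwdriver.
- pick_pen: Bystander: white pick-up pen.
- spare_ring: Bystander: a spare brass ring standing on the plate's corner, not the one to turn.
- chip_box: Bystander: small blue box on the plate's other corner.
- ring: The same brass ring; origin at the centre of its underside. A screw: clockwise from above tightens and lowers it 6 mm per rad; anticlockwise undoes it, to a stop 0.9 rad before the bite. Friction of 0.34 N m resists it either way, holds it where left and blurs readings at rest; past the bite torque climbs about 0.3 N m per rad. Tight: about 1 rad past the bite (0.75 to 1.6 will do, 2 is forced).

How it is judged:
On the way, in this order (a step that is already met when the one before it is completed fails the run):
1. the lock ring is loosened: it no longer presses on the washer (contact force between ring and washer below 2 N), for 0.2 s.
2. the dial has brought the pad to bear on the tray with 5 to 16 N and the tray home against the fence's stops, with the ring still loose (contact force between pad and tray between 5 and 16 N and contact force between tray and fence above 3 N and contact force between ring and washer below 5 N), for 0.2 s.
3. the lock ring is tight again (contact force between ring and washer above 28 N), for 0.2 s.
At the end, for the whole second after the job is handed in: The tray lies square in the nest (within 0.03 rad) and home against the fence's stops (over 3 N there), the pad bears on it with 5 to 16 N, and the lock ring presses on the washer with 28 to 75 N (about 0.7 to 1.7 rad past the bite) (contact force between pad and tray between 5 and 16 N and contact force between tray and fence above 3 N and angle between the x axis of tray and the x axis of fixture, either way round below 0.03 rad and contact force between ring and washer between 28 and 75 N); the robot touches nothing.
It fails at once if the tray is pressed with more than 22 N (contact force between pad and tray above 22 N).
It fails at once if the lock ring is overtightened (over 85 N of clamping) (contact force between ring and washer above 85 N).
It fails at once if the dial is turned while the lock ring grips it (contact force between ring and washer above 6 N and (velocity of joint dial above 0.25 rad/s or velocity of joint dial below -0.25 rad/s)).
It fails at once if the robot handles the tray (contact force between any of the fingers, the arm and tray above 3 N).
It fails at once if a bystander is moved more than 25 mm (distance of any of stack, stack2, driver, pick_pen, spare_ring, chip_box from where it was at the start of the episode above 0.025 m).
It also fails if it takes over 72 s, if anything falls off the work surface, if the arm or the gripper's body presses on something with over 40 N, if the wrist force passes 120 N, or if a joint passes its speed limit or range.

## Working session

There is one attempt and no reset: what is moved stays moved. The work goes in short steps, Python scripts to look and compute and a tool call to move; the robot and the scene stay as the last step left them, time stands still between calls to the robot, and variables do not carry over. Pictures are saved under pics/ and viewed, and the job is handed in when it is done.

Besides the shell and the picture viewer there is one more tool, called after "Request:" by a JSON object that holds its "api" and its "payload". send_rows: Moves the arm, as the interface text tells. Its arguments: {"type":"object","properties":{"commands":{"type":"array","items":{"type":"object","properties":{"translation":{"type":"array","items":{"type":"number"}},"rot":{"type":"array","items":{"type":"number"}},"grip":{"type":"number"}}}},"force":{"type":"number"}},"required":["commands"]}

```bash
ls; mkdir -p pics; python3 - <<'E'
from station import *
import cv2,numpy as np
o=get_obs(); print(o)
for n in ("top","side"):
    c=read_camera(n); cv2.imwrite(f"pics/{n}0.png",c["pixels"][:,:,::-1]); np.savez(f"{n}0.npz",**c)
    print(n,c["mtx"],c["dist"],c["extrinsics"])
E
```

```text
pics
{'t': 0.0, 'q': array([ 1.07087535,  0.47782529,  0.02235305,  1.55644342, -0.01151717,
        1.109269  , -0.08307941]), 'joint_vel': array([-0.000689  , -0.00192766, -0.00067856, -0.00042463, -0.00108889,
        0.00028007, -0.00100574]), 'joint_torque': array([ 6.33341242e-04, -5.96463454e+01,  1.60805717e+00, -2.81207514e+01,
        1.23662793e-02,  9.29043337e-03, -2.15229426e-05]), 'eef_pos': array([ 0.25754   , -0.62334345,  0.24731243]), 'tool_rot': array([-4.51247079e-04,  8.31231598e-01, -5.55925540e-01, -7.88402819e-04]), 'contact_force': array([ 0.58442018, -0.00997824, -0.47660239]), 'torque': array([ 0.00338223, -0.03990921, -0.01012968]), 'gripper_width': 0.9991743820025564}
top [[571.848755     0.         311.57236674]
 [  0.         571.848755   250.2077855 ]
 [  0.           0.           1.        ]] [-0.16629481  0.          0.          0.          0.        ] [[-1.22148720e-02  9.81757611e-01 -1.89744010e-01  2.43178725e-01]
 [-9.99919762e-01 -1.26298579e-02 -9.77987380e-04  1.49542169e-02]
 [-3.35658644e-03  1.89716840e-01  9.81833109e-01  1.58725636e+00]
 [ 0.00000000e+00  0.00000000e+00  0.00000000e+00  1.00000000e+00]]
side [[530.62263914   0.         322.09565851]
 [  0.         530.62263914 252.67525723]
 [  0.           0.           1.        ]] [-0.05094027  0.          0.          0.          0.        ] [[-7.26971201e-01  4.40406931e-01 -5.26834516e-01 -8.98753437e-02]
 [-6.86667792e-01 -4.66774825e-01  5.57322712e-01  6.56472814e-01]
 [-4.64303451e-04  7.66917856e-01  6.41745110e-01  8.54006738e-01]
 [ 0.00000000e+00  0.00000000e+00  0.00000000e+00  1.00000000e+00]]
```

View pics/top0.png

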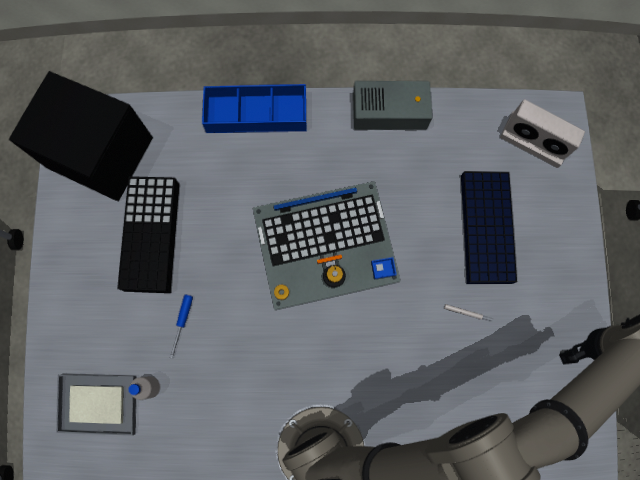

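View pics/side0.png

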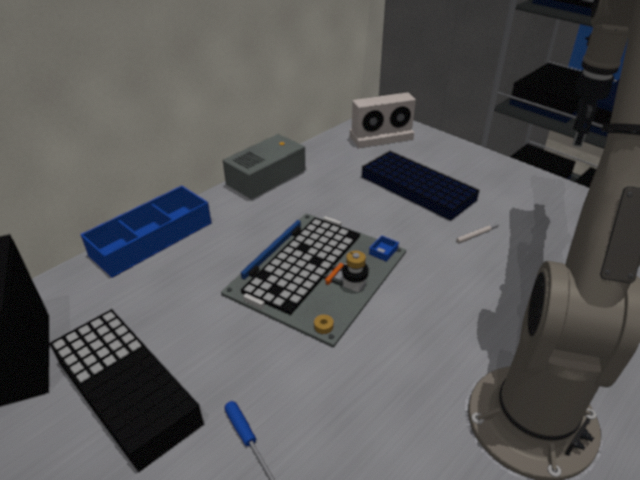

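The top view shows the ring near (335,272), with the fence at upper left around (315,198). The spare ring is at (282,292) and the small blue box at (383,268). I'll crop in for detail.

```bash
cat > h.py <<'E'
import cv2,numpy as np
def ray(c,uv):
    p=cv2.undistortPoints(np.array([[uv]],float),c["mtx"],c["dist"])[0,0]
    E=c["extrinsics"]; d=E[:3,:3]@np.array([p[0],-p[1],-1.]); return E[:3,3],d
def atz(c,uv,z):
    o,d=ray(c,uv); return o+d*(z-o[2])/d[2]
def proj(c,P):
    E=c["extrinsics"]; q=(np.asarray(P)-E[:3,3])@E[:3,:3]; q=q*[1,-1,-1]
    return cv2.projectPoints(q.reshape(1,1,3),np.zeros(3),np.zeros(3),c["mtx"],c["dist"])[0][0,0]
def tri(l):
    A=np.zeros((3,3));b=np.zeros(3)
    for c,uv in l:
        o,d=ray(c,uv); d=d/np.linalg.norm(d); M=np.eye(3)-np.outer(d,d); A+=M;b+=M@o
    return np.linalg.solve(A,b)
E
python3 - <<'E'
import cv2
a=cv2.imread("pics/top0.png")[170:320,240:420]; cv2.imwrite("pics/tc.png",cv2.resize(a,None,fx=4,fy=4,interpolation=cv2.INTER_CUBIC))
a=cv2.imread("pics/side0.png")[220:330,280:420]; cv2.imwrite("pics/sc.png",cv2.resize(a,None,fx=5,fy=5,interpolation=cv2.INTER_CUBIC))
E
```

```text
(no output)
```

View pics/tc.png

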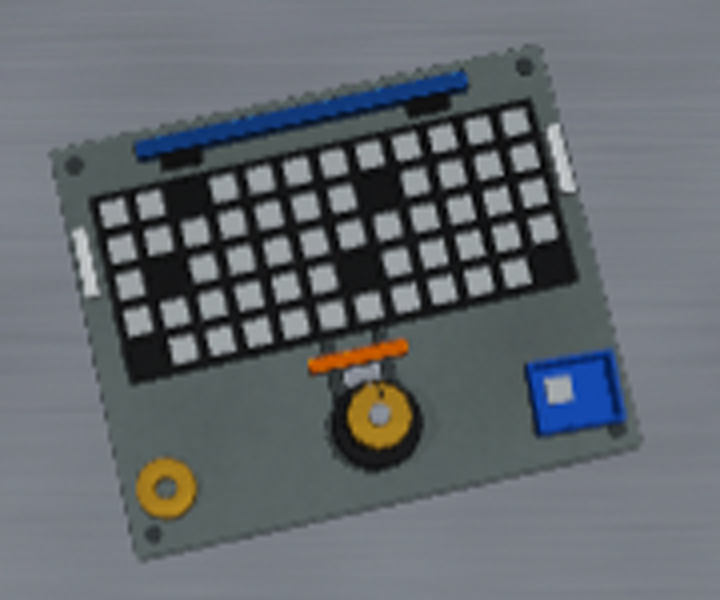

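View pics/sc.png

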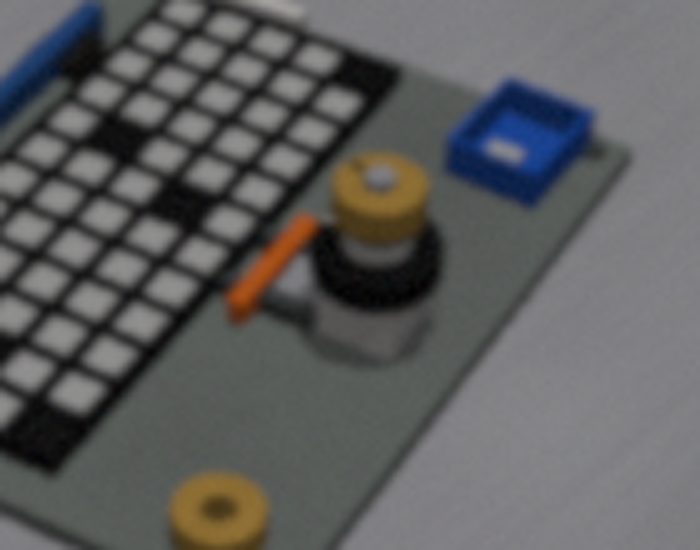

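```bash
python3 - <<'E'
from h import *
t=dict(np.load("top0.npz"));s=dict(np.load("side0.npz"))
f=lambda x,y:(240+(x+.5)/4-.5,170+(y+.5)/4-.5)
g=lambda x,y:(280+(x+.5)/5-.5,220+(y+.5)/5-.5)
print("ring",atz(t,f(380,413),.1),atz(s,g(380,177),.1),tri([(t,f(380,413)),(s,g(380,177))]))
P=np.array([atz(t,f(*p),.012) for p in [(52,152),(540,45),(640,440),(140,560)]]);print(P,P.mean(0))
for a,b in((0,1),(1,2),(2,3),(3,0)): d=P[b]-P[a];print(np.linalg.norm(d),np.degrees(np.arctan2(d[1],d[0])))
Q=np.array([atz(t,f(*p),.024) for p in [(93,198),(535,100),(577,278),(133,382)]]);print(Q)
for a,b in((0,1),(1,2),(2,3),(3,0)): d=Q[b]-Q[a];print(np.linalg.norm(d),np.degrees(np.arctan2(d[1],d[0])))
for z in (.062,):
  for uv in ((376,425),): print("dial",atz(t,f(*uv),z))
E
```

```text
ring [ 0.46910998 -0.04344198  0.1       ] [ 0.46995168 -0.04319638  0.1       ] [ 0.46943214 -0.04320704  0.10019204]
[[ 0.67360304  0.18331923  0.012     ]
 [ 0.74898496 -0.16786762  0.012     ]
 [ 0.46089632 -0.22799712  0.012     ]
 [ 0.38203701  0.12044688  0.012     ]] [ 0.56638033 -0.02302465  0.012     ]
0.35918608246933126 -77.88534178125249
0.2942968200018741 -168.21054984699387
0.35725622775938726 102.75226626772762
0.29826780610538034 12.168746506865903
[[ 0.63630429  0.15271299  0.024     ]
 [ 0.70416794 -0.16138075  0.024     ]
 [ 0.57429742 -0.18639438  0.024     ]
 [ 0.50453319  0.12433961  0.024     ]]
0.32134148439333143 -77.80798474542816
0.13225745685664794 -169.09807909421056
0.3184692514106607 102.65389318072242
0.13479121073237574 12.151578840742323
dial [ 0.4667449  -0.04208095  0.062     ]
```

Request:
{"api": "send_rows", "payload": {"commands": [{"translation": [-0.03,-0.0275,0],"rot": [0,0,0],"grip": 0.085},{"translation": [-0.03,-0.0275,0],"rot": [0,0,0],"grip": 0.085},{"translation": [-0.03,-0.0275,0],"rot": [0,0,0],"grip": 0.085},{"translation": [-0.03,-0.0275,0],"rot": [0,0,0],"grip": 0.085},{"translation": [-0.03,-0.0275,0],"rot": [0,0,0],"grip": 0.085}], "force": 60}}

```text
t: 0.52
eef_pos: [0.3277, -0.4306, 0.2479]
tool_rot: [-0.0, 0.831, -0.556, -0.0]
contact_force: [1.6, -0.3, -0.0]
gripper_width: 0.999
```

Request:
{"api": "send_rows", "payload": {"commands": [{"translation": [-0.03,-0.0275,0],"rot": [0,0,0],"grip": 0.085},{"translation": [-0.03,-0.0275,0],"rot": [0,0,0],"grip": 0.085},{"translation": [-0.03,-0.0275,0],"rot": [0,0,0],"grip": 0.085},{"translation": [-0.03,-0.0275,0],"rot": [0,0,0],"grip": 0.085},{"translation": [-0.03,-0.0275,0],"rot": [0,0,0],"grip": 0.085}]}}

```text
t: 0.93
eef_pos: [0.3973, -0.2396, 0.2482]
tool_rot: [0.0, 0.831, -0.556, -0.0]
contact_force: [0.7, 0.9, 0.2]
gripper_width: 0.997
```

Request:
{"api": "send_rows", "payload": {"commands": [{"translation": [-0.03,-0.0275,0],"rot": [0,0,0],"grip": 0.085},{"translation": [-0.03,-0.0275,0],"rot": [0,0,0],"grip": 0.085},{"translation": [-0.03,-0.0275,0],"rot": [0,0,0],"grip": 0.085},{"translation": [-0.03,-0.0275,0],"rot": [0,0,0],"grip": 0.085},{"translation": [-0.02,-0.02,0],"rot": [0,0,0],"grip": 0.085}]}}

```text
t: 1.35
eef_pos: [0.4646, -0.0586, 0.2484]
tool_rot: [-0.0, 0.832, -0.555, -0.0]
contact_force: [0.4, -0.3, 0.4]
gripper_width: 0.991
```

```bash
cat >> h.py <<'E'
from scipy.spatial.transform import Rotation as R
def st(o,tgt=None,ref=None):
    w,x,y,z=o["tool_rot"]; M=R.from_quat([x,y,z,w]).as_matrix()
    yaw=np.degrees(np.arctan2(M[1,0],M[0,0]))
    print("t%.2f pos %s yaw %.2f tilt %s q7 %.3f F %s T %s w %.4f"%(o["t"],o["eef_pos"].round(4),yaw,M[:2,2].round(4),o["q"][6],o["contact_force"].round(2),o["torque"].round(3),o["gripper_width"]*.0854))
    if tgt is not None: print(" tool delta",(M.T@(np.asarray(tgt)-o["eef_pos"])).round(4))
    return M
E
python3 - <<'E'
from station import *
from h import *
o=get_obs(); st(o,[.4695,-.0432,.15]); print(o["q"])
c=read_camera("wrist"); cv2.imwrite("pics/w1.png",c["pixels"][:,:,::-1]); np.savez("w1.npz",**c)
print(proj(c,[.4695,-.0432,.101]))
E
```

```text
t1.35 pos [ 0.4646 -0.0586  0.2484] yaw -67.37 tilt [0.0005 0.0009] q7 -1.247 F [ 0.4  -0.25  0.36] T [ 0.007 -0.032  0.028] w 0.0846
 tool delta [-0.0122 -0.0104  0.0984]
[ 0.31697439  0.15718116 -0.35639852  2.01220235  0.06466842  0.98239696
 -1.24705495]
[303.4840886  212.31653406]
```

View pics/w1.png

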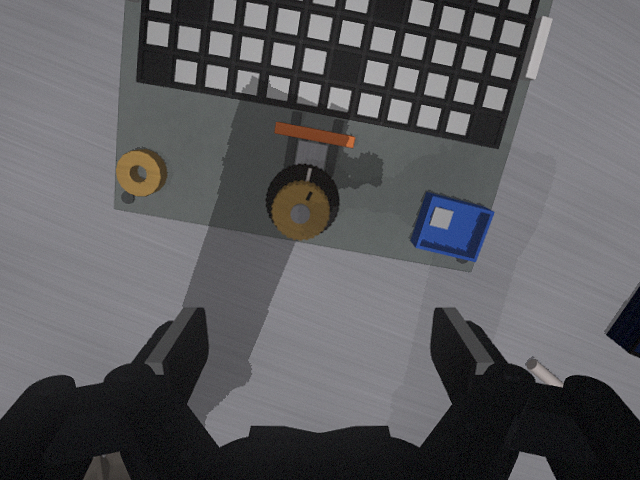

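The wrist view shows the stud centre at (300,214), about 3 px from my prediction. The dial mark is at (308,174) and the ring mark at (309,196).

```bash
python3 - <<'E'
from h import *
c=dict(np.load("w1.npz"));t=dict(np.load("top0.npz"));s=dict(np.load("side0.npz"))
print(atz(c,(300,214),.101), c["extrinsics"][:3,3])
f=lambda x,y:(240+(x+.5)/4-.5,170+(y+.5)/4-.5)
g=lambda x,y:(280+(x+.5)/5-.5,220+(y+.5)/5-.5)
print(tri([(t,f(380,413)),(s,g(380,177)),(c,(300,214))]))
a=cv2.imread("pics/w1.png")[90:270,230:390]; cv2.imwrite("pics/w1c.png",cv2.resize(a,None,fx=3.3,fy=3.3,interpolation=cv2.INTER_CUBIC))
# depth: ring top
d=c["depth"]; v,u=np.mgrid[160:250,255:350]; 
pts=np.array([ (lambda o,dr:o+dr*d[y,x])(*ray(c,(x,y))) for y,x in zip(v.ravel(),u.ravel()) if d[y,x]>0])
m=(pts[:,2]>.092)&(pts[:,2]<.1); r=pts[m]; print(len(r),r.min(0),r.max(0),(r.min(0)+r.max(0))/2, r.mean(0))
m=(pts[:,2]>.056)&(pts[:,2]<.066); r=pts[m]; print(len(r),r.min(0),r.max(0),(r.min(0)+r.max(0))/2)
E
```

```text
[ 0.46738268 -0.0413514   0.101     ] [ 0.53350169 -0.02879078  0.37414729]
[ 0.46836746 -0.04207865  0.10199531]
2316 [ 0.44593542 -0.06287311  0.09208661] [ 0.48905409 -0.01995842  0.09998106] [ 0.46749476 -0.04141576  0.09603384] [ 0.46862585 -0.04104914  0.09643976]
1566 [ 0.44013576 -0.07198276  0.05604881] [ 0.49832905 -0.01085789  0.06435158] [ 0.4692324  -0.04142033  0.0602002 ]
```

View pics/w1c.png

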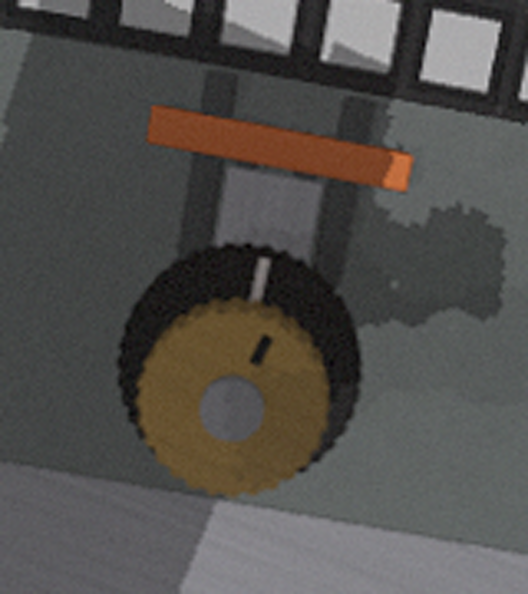

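Request:
{"api": "send_rows", "payload": {"commands": [{"translation": [-0.0137,-0.0099,0.02],"rot": [0,0,0],"grip": 0.085},{"translation": [0,0,0.035],"rot": [0,0,0],"grip": 0.085},{"translation": [0,0,0.035],"rot": [0,0,0],"grip": 0.085},{"translation": [0,0,0.025],"rot": [0,0,0],"grip": 0.065},{"translation": [0,0,0],"rot": [0,0,0],"grip": 0.065}]}}

```text
t: 1.82
eef_pos: [0.4642, -0.0463, 0.1288]
tool_rot: [0.002, 0.831, -0.556, -0.004]
contact_force: [-0.1, 0.3, -0.9]
gripper_width: 0.762
```

```bash
python3 - <<'E'
from station import *
from h import *
o=get_obs(); st(o,[.4685,-.0421,.089])
c=read_camera("wrist"); cv2.imwrite("pics/w2.png",c["pixels"][:,:,::-1]); np.savez("w2.npz",**c)
E
```

```text
t1.82 pos [ 0.4642 -0.0463  0.1288] yaw -67.53 tilt [-0.0092  0.0005] q7 -1.370 F [-0.06  0.28 -0.93] T [-0.065  0.065 -0.006] w 0.0651
 tool delta [-0.0021 -0.006   0.0398]
```

View pics/w2.png

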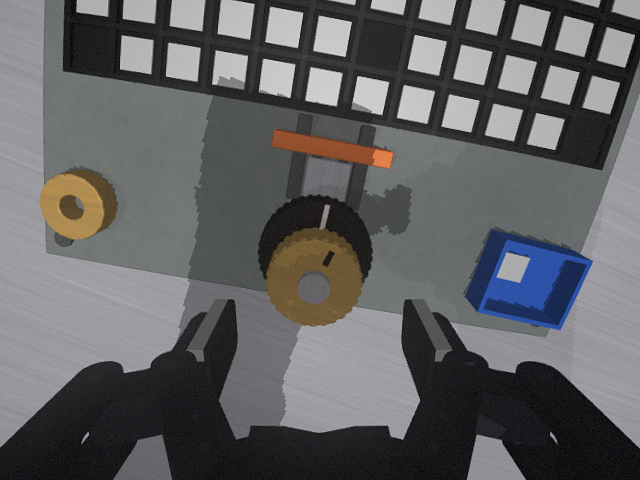

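The jaws sit either side of the ring, whose stud is at (314,288). The pose is 6 mm off and slightly tilted, so I'll let it settle and check the joints.

Request:
{"api": "send_rows", "payload": {"commands": [{"translation": [-0.002,-0.006,0.0],"rot": [0,0,0],"grip": 0.065},{"translation": [0,0,0],"rot": [0,0,0],"grip": 0.065},{"translation": [0,0,0],"rot": [0,0,0],"grip": 0.065},{"translation": [0,0,0],"rot": [0,0,0],"grip": 0.065},{"translation": [0,0,0],"rot": [0,0,0],"grip": 0.065}]}}

```text
t: 2.28
eef_pos: [0.4734, -0.0421, 0.1343]
tool_rot: [-0.0, 0.831, -0.556, 0.001]
contact_force: [-0.5, 0.2, 0.2]
gripper_width: 0.763
```

```bash
python3 - <<'E'
from station import *
from h import *
o=get_obs(); M=st(o,[.4685,-.0421,.089]);print(o["q"].round(3),o["joint_vel"].round(3))
T=np.array([[np.cos(a:=np.radians(-67.4)),np.sin(a),0],[np.sin(a),-np.cos(a),0],[0,0,-1]])
print(np.degrees(R.from_matrix(M.T@T).as_rotvec()))
c=read_camera("wrist");print(proj(c,[.4685,-.0421,.1]))
cv2.imwrite("pics/w3.png",c["pixels"][:,:,::-1])
E
```

```text
t2.28 pos [ 0.4734 -0.0421  0.1343] yaw -67.57 tilt [ 0.0019 -0.0003] q7 -1.379 F [-0.45  0.22  0.22] T [-0.024  0.023 -0.008] w 0.0652
 tool delta [-0.0019  0.0046  0.0453]
[ 0.251  0.328 -0.345  2.109  0.165  0.728 -1.379] [ 0.001  0.008 -0.     0.006  0.002 -0.002 -0.001]
[-0.09224072 -0.05917696 -0.16508308]
[317.06458994 302.27131443]
```

View pics/w3.png

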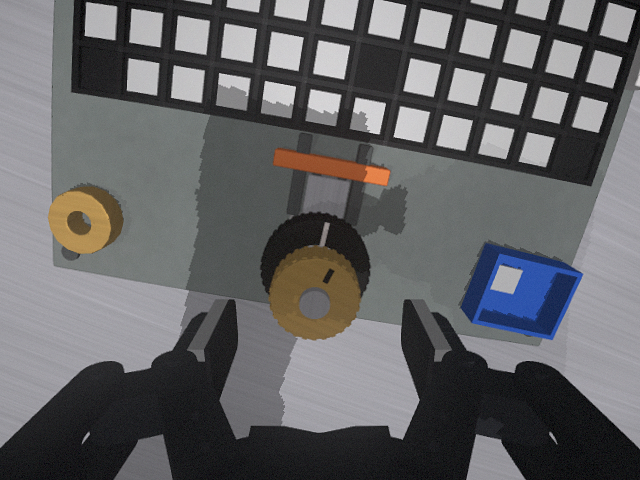

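The stud is at (315,302) and I predicted (317,302), so the axis estimate is good to about 1 mm. Descending now.

Request:
{"api": "send_rows", "payload": {"commands": [{"translation": [-0.0019,0.0046,0.009],"rot": [0,0,0],"grip": 0.065},{"translation": [0,0,0.015],"rot": [0,0,0],"grip": 0.065},{"translation": [0,0,0.014],"rot": [0,0,0],"grip": 0.065},{"translation": [0,0,0.007],"rot": [0,0,0],"grip": 0.065},{"translation": [0,0,0],"rot": [0,0,0],"grip": 0.065}]}}

```text
t: 2.75
eef_pos: [0.4662, -0.042, 0.0866]
tool_rot: [0.001, 0.831, -0.556, -0.001]
contact_force: [0.2, 0.3, 1.2]
gripper_width: 0.762
```

Request:
{"api": "send_rows", "payload": {"commands": [{"translation": [0,0,0],"rot": [0,0,0],"grip": 0.055},{"translation": [0,0,0],"rot": [0,0,0],"grip": 0.055},{"translation": [0,0,0],"rot": [0,0,0],"grip": 0.055},{"translation": [0,0,0],"rot": [0,0,0],"grip": 0.055},{"translation": [0,0,0],"rot": [0,0,0],"grip": 0.055}]}}

```text
t: 3.17
eef_pos: [0.4681, -0.042, 0.0888]
tool_rot: [-0.0, 0.831, -0.556, 0.0]
contact_force: [-0.6, -0.1, 1.4]
gripper_width: 0.644
```

```bash
python3 - <<'E'
from station import *
from h import *
o=get_obs(); M=st(o,[.4685,-.0421,.089]);print(o["q"].round(3))
c=read_camera("wrist");print(proj(c,[.4685,-.0421,.1]))
cv2.imwrite("pics/w4.png",c["pixels"][:,:,::-1])
c=read_camera("side");cv2.imwrite("pics/s4.png",cv2.resize(c["pixels"][180:330,270:430,::-1],None,fx=4,fy=4))
E
```

```text
t3.17 pos [ 0.4681 -0.042   0.0888] yaw -67.56 tilt [ 0.0009 -0.0001] q7 -1.423 F [-0.65 -0.07  1.36] T [0.024 0.004 0.042] w 0.0550
 tool delta [ 0.0002 -0.0003 -0.0002]
[ 0.227  0.399 -0.322  2.149  0.213  0.622 -1.423]
[322.65324951 349.77350529]
```

View pics/w4.png

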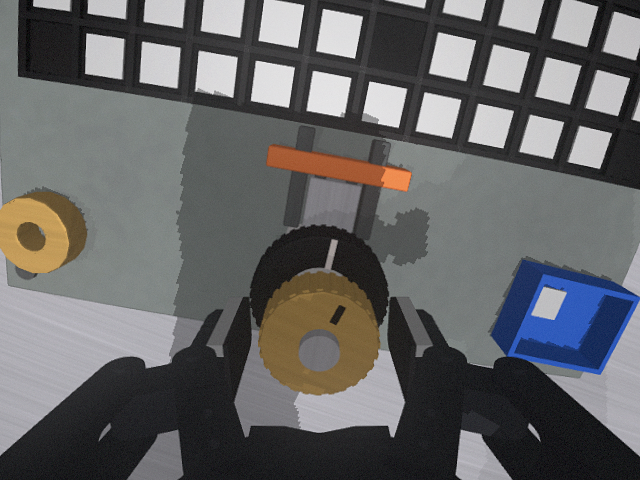

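View pics/s4.png

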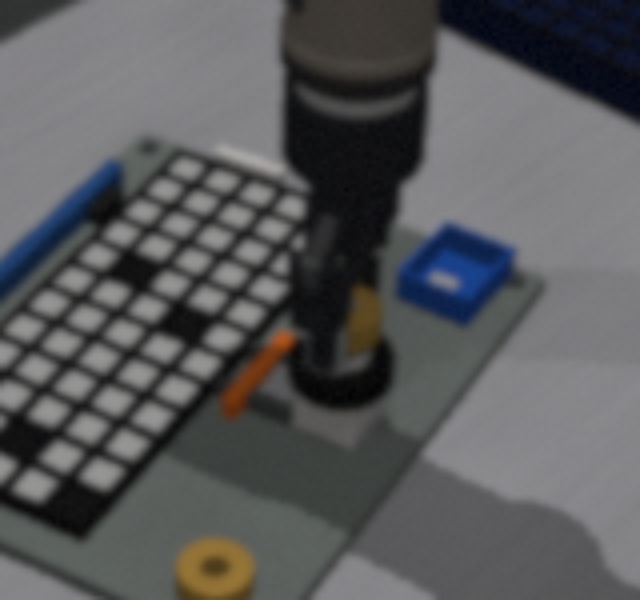

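The stud is at (320,349), centred between the jaws, whose inner faces are near 250 and 388. Closing on the ring.

Request:
{"api": "send_rows", "payload": {"commands": [{"translation": [0,0,0],"rot": [0,0,0],"grip": 0.036},{"translation": [0,0,0],"rot": [0,0,0],"grip": 0.036},{"translation": [0,0,0],"rot": [0,0,0],"grip": 0.036},{"translation": [0,0,0],"rot": [0,0,0],"grip": 0.036},{"translation": [0,0,0],"rot": [0,0,0],"grip": 0.036}], "force": 60}}

```text
t: 3.68
eef_pos: [0.4679, -0.042, 0.0887]
tool_rot: [0.0, 0.831, -0.556, 0.0]
contact_force: [-0.7, -0.5, 4.5]
gripper_width: 0.468
```

```bash
python3 -c "
from station import *
from h import *
st(get_obs())"
```

```text
t3.68 pos [ 0.4679 -0.042   0.0887] yaw -67.55 tilt [ 0.0003 -0.0002] q7 -1.423 F [-0.73 -0.45  4.49] T [-0.022  0.308  0.018] w 0.0400
```

Request:
{"api": "send_rows", "payload": {"commands": [{"translation": [0,0,-0.0003],"rot": [0,0,-3],"grip": 0.036},{"translation": [0,0,-0.0003],"rot": [0,0,-3],"grip": 0.036},{"translation": [0,0,-0.0003],"rot": [0,0,-3],"grip": 0.036},{"translation": [0,0,-0.0003],"rot": [0,0,-3],"grip": 0.036},{"translation": [0,0,-0.0003],"rot": [0,0,-3],"grip": 0.036}]}}

```text
t: 4.1
eef_pos: [0.4679, -0.0421, 0.09]
tool_rot: [-0.0, 0.897, -0.442, 0.0]
contact_force: [-0.5, 0.0, 1.8]
gripper_width: 0.47
```

```bash
python3 -c "
from station import *
from h import *
st(get_obs())"
```

```text
t4.10 pos [ 0.4679 -0.0421  0.09  ] yaw -52.48 tilt [0.0002 0.0001] q7 -1.197 F [-0.52  0.01  1.83] T [-0.043  0.105 -0.436] w 0.0401
```

Request:
{"api": "send_rows", "payload": {"commands": [{"translation": [0,0,-0.0003],"rot": [0,0,-3],"grip": 0.036},{"translation": [0,0,-0.0003],"rot": [0,0,-3],"grip": 0.036},{"translation": [0,0,-0.0003],"rot": [0,0,-3],"grip": 0.036},{"translation": [0,0,-0.0003],"rot": [0,0,-3],"grip": 0.036},{"translation": [0,0,-0.0003],"rot": [0,0,-3],"grip": 0.036}]}}

```text
t: 4.52
eef_pos: [0.468, -0.0421, 0.0915]
tool_rot: [-0.0, 0.947, -0.321, 0.0]
contact_force: [-0.0, -0.3, 3.1]
gripper_width: 0.474
```

```bash
python3 -c "
from station import *
from h import *
st(get_obs())"
```

```text
t4.52 pos [ 0.468  -0.0421  0.0915] yaw -37.49 tilt [0.0004 0.0001] q7 -0.971 F [-0.   -0.3   3.12] T [-0.033  0.078 -0.413] w 0.0405
```

Request:
{"api": "send_rows", "payload": {"commands": [{"translation": [0,0,-0.0003],"rot": [0,0,-3],"grip": 0.036},{"translation": [0,0,-0.0003],"rot": [0,0,-3],"grip": 0.036},{"translation": [0,0,-0.0003],"rot": [0,0,-3],"grip": 0.036},{"translation": [0,0,-0.0003],"rot": [0,0,-3],"grip": 0.036},{"translation": [0,0,-0.0001],"rot": [0,0,-1],"grip": 0.036}]}}

```text
t: 4.93
eef_pos: [0.468, -0.0422, 0.0928]
tool_rot: [-0.0, 0.977, -0.212, 0.0]
contact_force: [-0.6, 0.2, 4.2]
gripper_width: 0.475
```

```bash
python3 -c "
from station import *
from h import *
st(get_obs())
c=read_camera('wrist');cv2.imwrite('pics/w5.png',c['pixels'][:,:,::-1])"
```

```text
t4.93 pos [ 0.468  -0.0422  0.0928] yaw -24.50 tilt [0.0004 0.0001] q7 -0.776 F [-0.63  0.16  4.15] T [-0.039  0.121 -0.386] w 0.0406
```

View pics/w5.png

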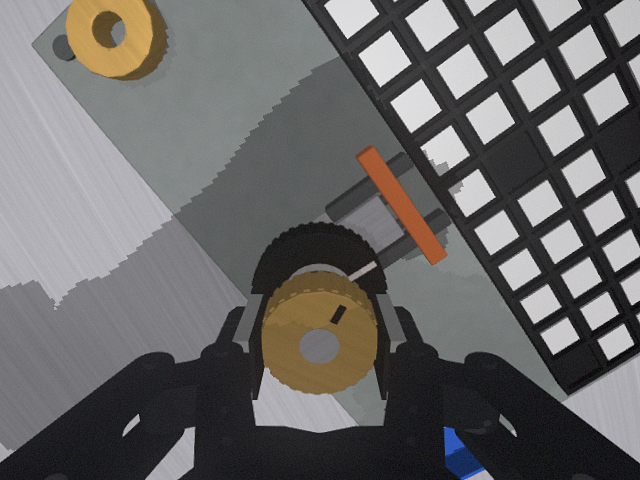

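The ring mark at (338,313) has followed the tool and the dial stayed put. The ring is loosened by 43 deg. Next I release and turn back by 60 deg.

Request:
{"api": "send_rows", "payload": {"commands": [{"translation": [0,0,0],"rot": [0,0,0],"grip": 0.085},{"translation": [0,0,0],"rot": [0,0,0],"grip": 0.085},{"translation": [0,0,0],"rot": [0,0,0],"grip": 0.085},{"translation": [0,0,0],"rot": [0,0,0],"grip": 0.085},{"translation": [0,0,0],"rot": [0,0,0],"grip": 0.085}]}}

```text
t: 5.4
eef_pos: [0.4677, -0.0419, 0.0925]
tool_rot: [0.0, 0.977, -0.213, -0.0]
contact_force: [1.0, -1.2, -0.4]
gripper_width: 0.994
```

Request:
{"api": "send_rows", "payload": {"commands": [{"translation": [0,0,0],"rot": [0,0,-6],"grip": 0.085},{"translation": [0,0,0],"rot": [0,0,-6],"grip": 0.085},{"translation": [0,0,0],"rot": [0,0,-6],"grip": 0.085},{"translation": [0,0,0],"rot": [0,0,-6],"grip": 0.085},{"translation": [0,0,0],"rot": [0,0,-6],"grip": 0.085}]}}

```text
t: 5.82
eef_pos: [0.4678, -0.0419, 0.0926]
tool_rot: [0.0, 0.999, 0.05, -0.0]
contact_force: [-0.3, -0.4, 0.0]
gripper_width: 0.994
```

Request:
{"api": "send_rows", "payload": {"commands": [{"translation": [0,0,0],"rot": [0,0,-6],"grip": 0.085},{"translation": [0,0,0],"rot": [0,0,-6],"grip": 0.085},{"translation": [0,0,0.004],"rot": [0,0,-6],"grip": 0.085},{"translation": [0,0,0.008],"rot": [0,0,-6],"grip": 0.085},{"translation": [0,0,0.004],"rot": [0,0,-6],"grip": 0.085}]}}

```text
t: 6.23
eef_pos: [0.4676, -0.0421, 0.0761]
tool_rot: [-0.0, 0.952, 0.307, -0.0]
contact_force: [0.3, -0.2, 0.0]
gripper_width: 0.996
```

```bash
python3 -c "
from station import *
from h import *
o=get_obs();st(o,[.4685,-.0421,.054]);print(o['q'])
c=read_camera('wrist');cv2.imwrite('pics/w6.png',c['pixels'][:,:,::-1]);np.savez('w6.npz',**c)
t=read_camera('top');cv2.imwrite('pics/t6.png',t['pixels'][:,:,::-1])
t=read_camera('side');cv2.imwrite('pics/s6.png',cv2.resize(t['pixels'][180:330,270:430,::-1],None,fx=4,fy=4))"
```

```text
t6.23 pos [ 0.4676 -0.0421  0.0761] yaw 35.73 tilt [-0.0002 -0.0001] q7 0.091 F [ 0.3  -0.19  0.01] T [-0.011 -0.004  0.046] w 0.0850
 tool delta [0.0007 0.0005 0.0221]
[ 0.55793375  0.50451346 -0.72916443  2.13499195  0.53202721  0.68791407
  0.09094852]
```

View pics/w6.png

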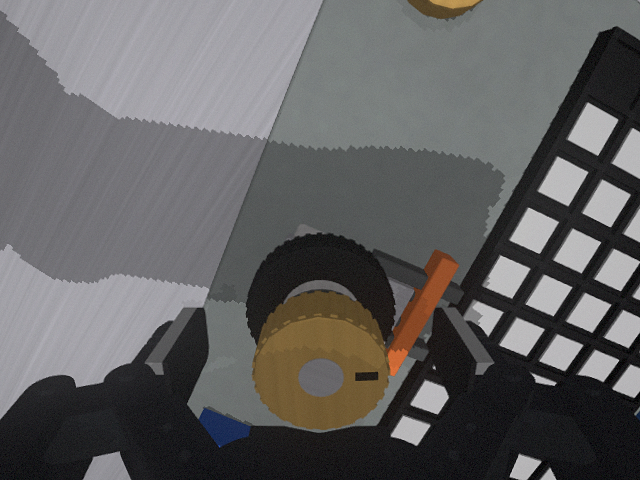

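View pics/s6.png

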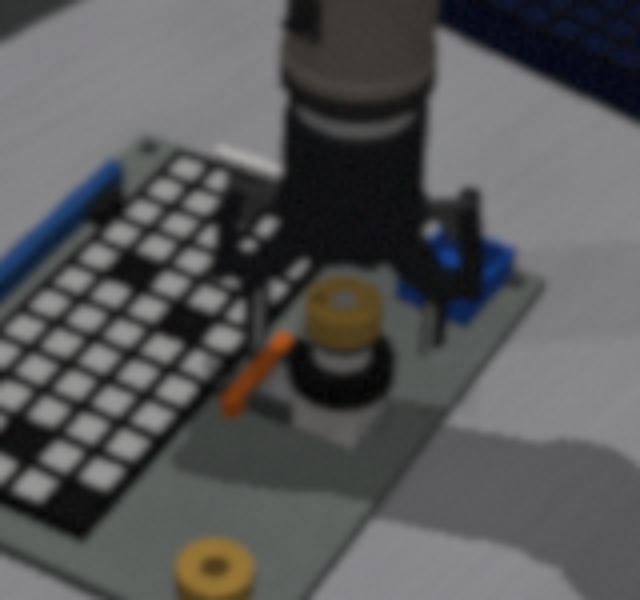

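The ring is free and the mark has moved to (366,377). The right finger will pass over the orange pad, so I'll get the pad's height and the two gaps from depth.

```bash
python3 - <<'E'
from h import *
a0=np.radians(12.1); ax=np.array([.4685,-.0421]); ex=np.array([np.cos(a0),np.sin(a0)]);ey=np.array([-ex[1],ex[0]])
for n in("w1","w2"):
    c=dict(np.load(n+".npz")) 
    d=c["depth"];p=c["pixels"].astype(int)
    def cloud(m):
        v,u=np.nonzero(m&(d>0)); 
        P=np.array([(lambda o,dr:o+dr*d[y,x])(*ray(c,(x,y))) for y,x in zip(v,u)])
        q=P[:,:2]-ax; return np.c_[q@ex,q@ey,P[:,2]]*1000
    m=(p[...,0]>100)&(p[...,0]-p[...,2]>60)&(p[...,1]<p[...,0]*.6)
    P=cloud(m); print(n,"pad",len(P),np.percentile(P,[2,50,98],axis=0).round(1))
    roi=np.zeros_like(m);roi[0:260,100:600]=1
    dk=roi&(p.max(2)<45)
    P=cloud(dk); P=P[(P[:,2]>16)&(P[:,2]<30)&(P[:,0]>30)]; print("tray",np.percentile(P,[0.5,2,50,98],axis=0).round(1))
E
```

```text
w1 pad 891 [[ 48.2 -31.9  25.5]
 [ 52.8   1.5  27.1]
 [ 57.3  34.3  28.7]]
tray [[  68.8 -160.5   19.2]
 [  71.5 -158.6   19.7]
 [ 121.6  -22.4   21.9]
 [ 180.4  156.2   25.4]]
w2 pad 2130 [[ 48.1 -31.9  23. ]
 [ 52.9   1.7  27.1]
 [ 57.5  34.4  28.5]]
tray [[  70.5 -156.6   19.4]
 [  71.4 -150.9   19.8]
 [ 101.6  -44.3   21.7]
 [ 151.6  135.9   25.2]]
```

Request:
{"api": "send_rows", "payload": {"commands": [{"translation": [0.0007,0.0005,0.004],"rot": [0,0,0],"grip": 0.085},{"translation": [0,0,0.008],"rot": [0,0,0],"grip": 0.085},{"translation": [0,0,0.007],"rot": [0,0,0],"grip": 0.075},{"translation": [0,0,0.003],"rot": [0,0,0],"grip": 0.072},{"translation": [0,0,0],"rot": [0,0,0],"grip": 0.07}]}}

```text
t: 6.8
eef_pos: [0.468, -0.0419, 0.0536]
tool_rot: [-0.0, 0.953, 0.304, -0.001]
contact_force: [0.4, 0.7, 0.5]
gripper_width: 0.825
```

```bash
python3 -c "
from station import *
from h import *
o=get_obs();st(o,[.4685,-.0421,.054])
c=read_camera('wrist');cv2.imwrite('pics/w7.png',c['pixels'][:,:,::-1])
t=read_camera('side');cv2.imwrite('pics/s7.png',cv2.resize(t['pixels'][180:330,270:430,::-1],None,fx=4,fy=4))"
```

```text
t6.80 pos [ 0.468  -0.0419  0.0536] yaw 35.43 tilt [-0.0017  0.0001] q7 0.047 F [0.42 0.67 0.51] T [ 0.042 -0.018  0.002] w 0.0705
 tool delta [ 0.0003  0.0005 -0.0004]
```

View pics/w7.png

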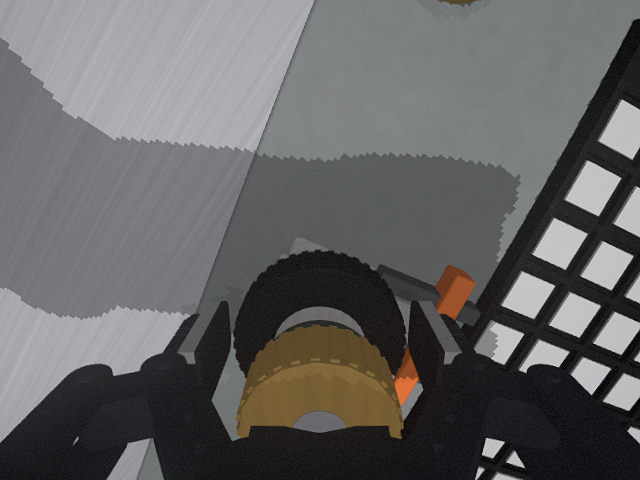

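View pics/s7.png

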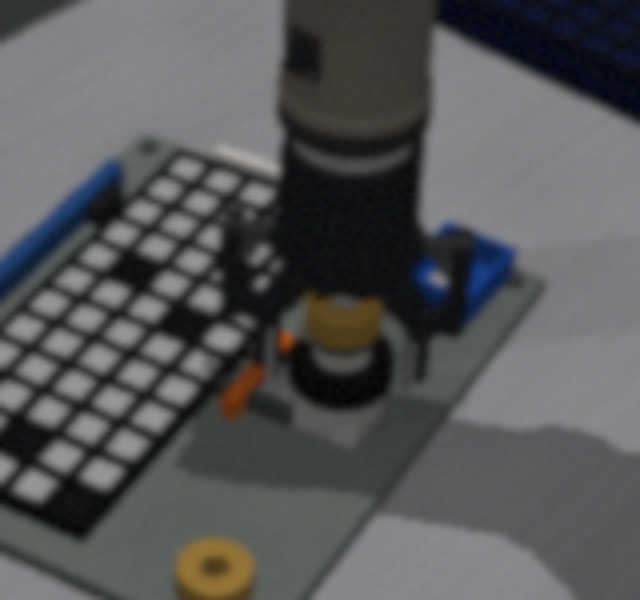

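Both fingers are clear of the ring and pad, and the dial is centred between the jaws at about (320,290). I'll close on it with a moderate force.

Request:
{"api": "send_rows", "payload": {"commands": [{"translation": [0,0,0],"rot": [0,0,0],"grip": 0.064},{"translation": [0,0,0],"rot": [0,0,0],"grip": 0.06},{"translation": [0,0,0],"rot": [0,0,0],"grip": 0.055},{"translation": [0,0,0],"rot": [0,0,0],"grip": 0.053},{"translation": [0,0,0],"rot": [0,0,0],"grip": 0.053}], "force": 60}}

```text
t: 7.32
eef_pos: [0.4684, -0.0422, 0.0553]
tool_rot: [0.0, 0.953, 0.304, -0.0]
contact_force: [-3.3, -0.6, 9.2]
gripper_width: 0.681
```

```bash
python3 -c "
from station import *
from h import *
o=get_obs();st(o,[.4685,-.0421,.054])"
```

```text
t7.32 pos [ 0.4684 -0.0422  0.0553] yaw 35.43 tilt [-0.0002 -0.0011] q7 0.047 F [-3.34 -0.61  9.23] T [-0.121  0.797  0.053] w 0.0581
 tool delta [ 0.0001 -0.0001  0.0013]
```

Request:
{"api": "send_rows", "payload": {"commands": [{"translation": [0,0,0],"rot": [0,0,2],"grip": 0.053},{"translation": [0,0,0],"rot": [0,0,3],"grip": 0.053},{"translation": [0,0,0],"rot": [0,0,3],"grip": 0.053},{"translation": [0,0,0],"rot": [0,0,3],"grip": 0.053},{"translation": [0,0,0],"rot": [0,0,3],"grip": 0.053}]}}

```text
t: 7.73
eef_pos: [0.4684, -0.0422, 0.0553]
tool_rot: [0.001, 0.983, 0.185, -0.0]
contact_force: [-3.4, -0.6, 8.9]
gripper_width: 0.681
```

```bash
python3 -c "
from station import *
from h import *
o=get_obs();st(o,[.4685,-.0421,.054])"
```

```text
t7.73 pos [ 0.4684 -0.0422  0.0553] yaw 21.34 tilt [-0.0003 -0.0013] q7 -0.158 F [-3.37 -0.57  8.93] T [-0.215  0.805  0.331] w 0.0582
 tool delta [ 0.0002 -0.0001  0.0013]
```

Request:
{"api": "send_rows", "payload": {"commands": [{"translation": [0,0,0],"rot": [0,0,3],"grip": 0.053},{"translation": [0,0,0],"rot": [0,0,3],"grip": 0.053},{"translation": [0,0,0],"rot": [0,0,3],"grip": 0.053},{"translation": [0,0,0],"rot": [0,0,3],"grip": 0.053},{"translation": [0,0,0],"rot": [0,0,3],"grip": 0.053}]}}

```text
t: 8.15
eef_pos: [0.4683, -0.0423, 0.0553]
tool_rot: [0.001, 0.998, 0.055, -0.0]
contact_force: [-4.1, -1.6, 8.9]
gripper_width: 0.681
```

```bash
python3 -c "
from station import *
from h import *
o=get_obs();st(o,[.4685,-.0421,.054])
c=read_camera('wrist');cv2.imwrite('pics/w8.png',c['pixels'][:,:,::-1])"
```

```text
t8.15 pos [ 0.4683 -0.0423  0.0553] yaw 6.34 tilt [-0.0004 -0.0013] q7 -0.374 F [-4.07 -1.56  8.87] T [-0.157  0.819  0.264] w 0.0581
 tool delta [ 0.0002 -0.0001  0.0013]
```

View pics/w8.png

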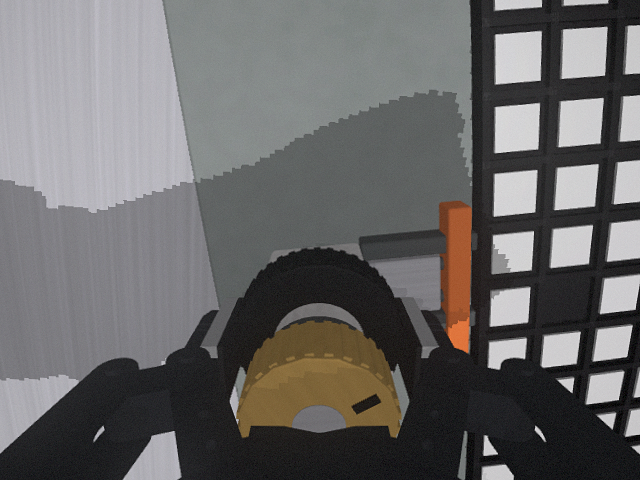

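The pad, now at (457,270), has advanced about 8 mm and is near the tray edge at x≈472. I'll carry on and log the torque.

Request:
{"api": "send_rows", "payload": {"commands": [{"translation": [0,0,0],"rot": [0,0,3],"grip": 0.053},{"translation": [0,0,0],"rot": [0,0,3],"grip": 0.053},{"translation": [0,0,0],"rot": [0,0,3],"grip": 0.053},{"translation": [0,0,0],"rot": [0,0,3],"grip": 0.053},{"translation": [0,0,0],"rot": [0,0,3],"grip": 0.053}]}}

```text
t: 8.62
eef_pos: [0.4681, -0.0423, 0.0552]
tool_rot: [0.001, 0.997, -0.075, -0.0]
contact_force: [-4.3, -1.3, 9.3]
gripper_width: 0.681
```

```bash
python3 -c "
from station import *
from h import *
o=get_obs();st(o,[.4685,-.0421,.054])"
```

```text
t8.62 pos [ 0.4681 -0.0423  0.0552] yaw -8.66 tilt [-0.0007 -0.0013] q7 -0.590 F [-4.3  -1.35  9.29] T [-0.198  0.916  0.305] w 0.0582
 tool delta [ 0.0003 -0.0002  0.0012]
```

Request:
{"api": "send_rows", "payload": {"commands": [{"translation": [0,0,0],"rot": [0,0,2],"grip": 0.053},{"translation": [0,0,0],"rot": [0,0,2],"grip": 0.053},{"translation": [0,0,0],"rot": [0,0,2],"grip": 0.053},{"translation": [0,0,0],"rot": [0,0,2],"grip": 0.053},{"translation": [0,0,0],"rot": [0,0,2],"grip": 0.053}]}}

```text
t: 9.03
eef_pos: [0.4681, -0.0423, 0.0552]
tool_rot: [0.001, 0.987, -0.162, -0.0]
contact_force: [-3.6, -0.9, 9.4]
gripper_width: 0.683
```

```bash
python3 -c "
from station import *
from h import *
o=get_obs();st(o,[.4685,-.0421,.054])
c=read_camera('wrist');cv2.imwrite('pics/w9.png',c['pixels'][:,:,::-1])
t=read_camera('top');cv2.imwrite('pics/t9.png',cv2.resize(t['pixels'][170:320,240:420,::-1],None,fx=4,fy=4,interpolation=cv2.INTER_CUBIC))"
```

```text
t9.03 pos [ 0.4681 -0.0423  0.0552] yaw -18.60 tilt [-0.0008 -0.0013] q7 -0.732 F [-3.56 -0.93  9.42] T [-0.173  0.924  0.361] w 0.0583
 tool delta [ 0.0003 -0.0003  0.0012]
```

View pics/w9.png

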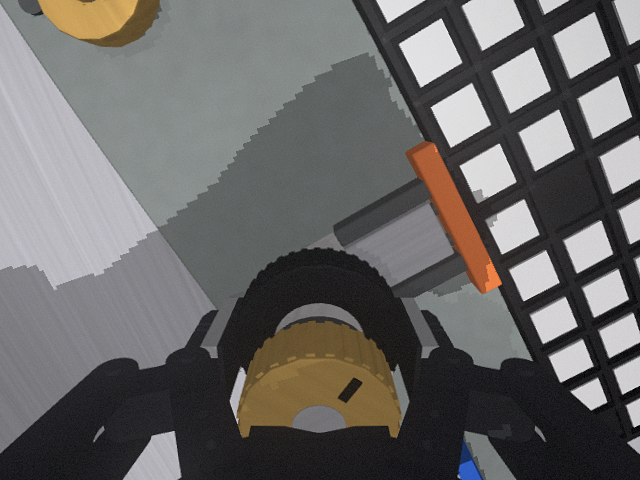

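View pics/t9.png

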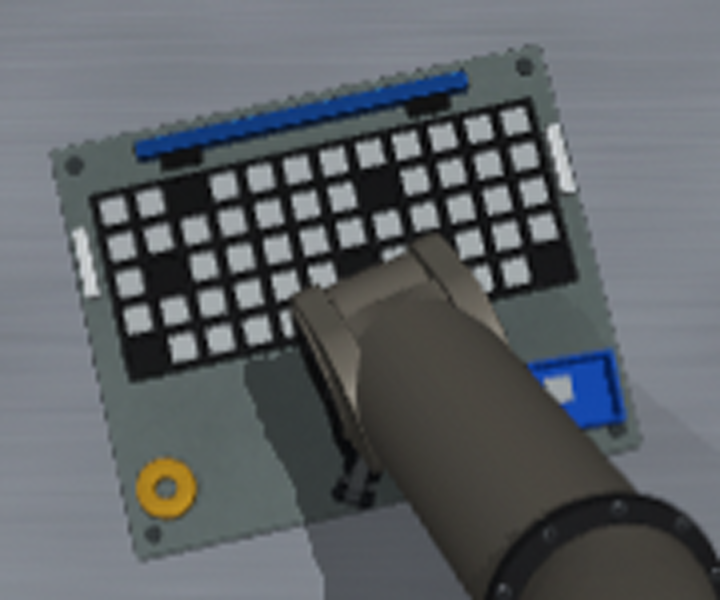

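Request:
{"api": "send_rows", "payload": {"commands": [{"translation": [0,0,0],"rot": [0,0,1],"grip": 0.053},{"translation": [0,0,0],"rot": [0,0,1],"grip": 0.053},{"translation": [0,0,0],"rot": [0,0,1],"grip": 0.053},{"translation": [0,0,0],"rot": [0,0,1],"grip": 0.053},{"translation": [0,0,0],"rot": [0,0,1],"grip": 0.053}]}}

```text
t: 9.55
eef_pos: [0.4681, -0.0422, 0.0552]
tool_rot: [0.001, 0.979, -0.204, -0.0]
contact_force: [-4.3, -1.4, 10.3]
gripper_width: 0.68
```

```bash
python3 -c "
from station import *
from h import *
o=get_obs();st(o,[.4685,-.0421,.054])"
```

```text
t9.55 pos [ 0.4681 -0.0422  0.0552] yaw -23.55 tilt [-0.0009 -0.0012] q7 -0.803 F [-4.27 -1.42 10.31] T [-0.219  0.911  0.305] w 0.0581
 tool delta [ 0.0003 -0.0003  0.0012]
```

Request:
{"api": "send_rows", "payload": {"commands": [{"translation": [0,0,0],"rot": [0,0,1],"grip": 0.053},{"translation": [0,0,0],"rot": [0,0,1],"grip": 0.053},{"translation": [0,0,0],"rot": [0,0,1],"grip": 0.053},{"translation": [0,0,0],"rot": [0,0,1],"grip": 0.053},{"translation": [0,0,0],"rot": [0,0,1],"grip": 0.053}]}}

```text
t: 9.97
eef_pos: [0.468, -0.0422, 0.0552]
tool_rot: [0.001, 0.969, -0.247, -0.0]
contact_force: [-4.3, -1.4, 9.4]
gripper_width: 0.682
```

```bash
python3 -c "
from station import *
from h import *
o=get_obs();st(o,[.4685,-.0421,.054])
t=read_camera('top');cv2.imwrite('pics/t10.png',cv2.resize(t['pixels'][175:255,250:390,::-1],None,fx=5.5,fy=5.5,interpolation=cv2.INTER_CUBIC))"
```

```text
t9.97 pos [ 0.468  -0.0422  0.0552] yaw -28.55 tilt [-0.0009 -0.0012] q7 -0.874 F [-4.31 -1.4   9.39] T [-0.168  0.951  0.323] w 0.0582
 tool delta [ 0.0004 -0.0004  0.0012]
```

View pics/t10.png

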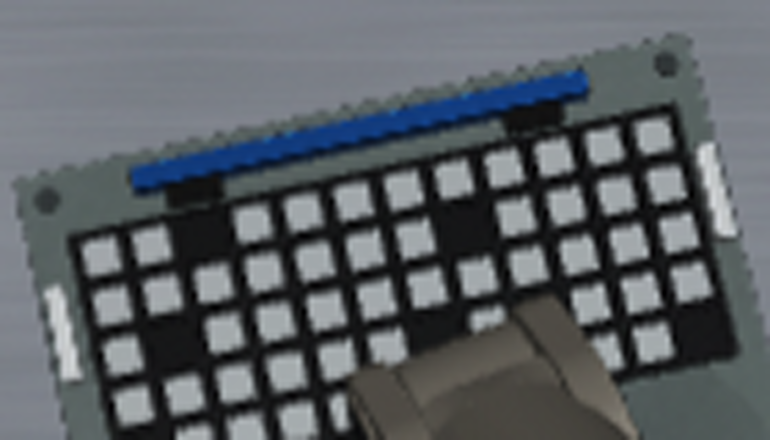

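Request:
{"api": "send_rows", "payload": {"commands": [{"translation": [0,0,0],"rot": [0,0,0.8],"grip": 0.053},{"translation": [0,0,0],"rot": [0,0,0.8],"grip": 0.053},{"translation": [0,0,0],"rot": [0,0,0.8],"grip": 0.053},{"translation": [0,0,0],"rot": [0,0,0.8],"grip": 0.053},{"translation": [0,0,0],"rot": [0,0,0.8],"grip": 0.053}]}}

```text
t: 10.43
eef_pos: [0.468, -0.0422, 0.0552]
tool_rot: [0.001, 0.96, -0.28, -0.0]
contact_force: [-3.4, -0.6, 10.3]
gripper_width: 0.686
```

```bash
python3 -c "
from station import *
from h import *
o=get_obs();st(o)"
```

```text
t10.43 pos [ 0.468  -0.0422  0.0552] yaw -32.54 tilt [-0.0011 -0.0011] q7 -0.931 F [-3.41 -0.59 10.3 ] T [-0.158  0.964  0.376] w 0.0586
```

Request:
{"api": "send_rows", "payload": {"commands": [{"translation": [0,0,0],"rot": [0,0,0.5],"grip": 0.053},{"translation": [0,0,0],"rot": [0,0,0.5],"grip": 0.053},{"translation": [0,0,0],"rot": [0,0,0.5],"grip": 0.053},{"translation": [0,0,0],"rot": [0,0,0.5],"grip": 0.053},{"translation": [0,0,0],"rot": [0,0,0.5],"grip": 0.053}]}}

```text
t: 10.85
eef_pos: [0.468, -0.0422, 0.0552]
tool_rot: [0.001, 0.954, -0.301, -0.0]
contact_force: [-4.2, -1.3, 10.6]
gripper_width: 0.684
```

```bash
python3 -c "
from station import *
from h import *
o=get_obs();st(o)
t=read_camera('top');cv2.imwrite('pics/t11.png',cv2.resize(t['pixels'][175:255,250:390,::-1],None,fx=5.5,fy=5.5,interpolation=cv2.INTER_CUBIC))"
```

```text
t10.85 pos [ 0.468  -0.0422  0.0552] yaw -35.03 tilt [-0.001  -0.0011] q7 -0.966 F [-4.2  -1.28 10.57] T [-0.151  0.936  0.315] w 0.0584
```

View pics/t11.png

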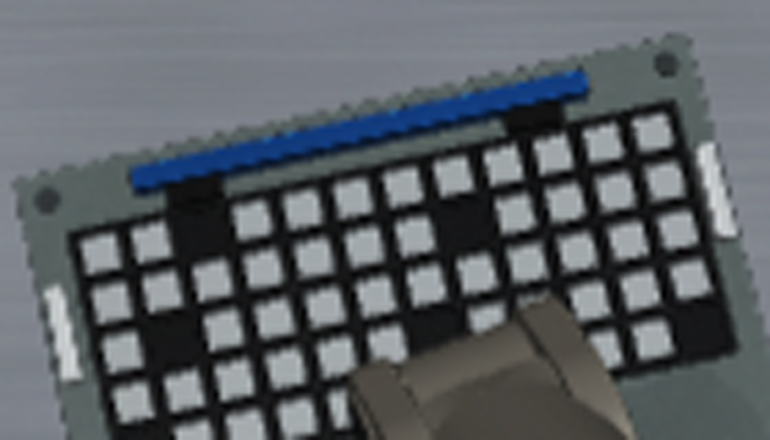

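The buttons at (197,193) and (533,117) are visually almost touching the tray. I'll go in small steps with averaged torque.

Request:
{"api": "send_rows", "payload": {"commands": [{"translation": [0,0,0],"rot": [0,0,0.4],"grip": 0.053},{"translation": [0,0,0],"rot": [0,0,0.4],"grip": 0.053},{"translation": [0,0,0],"rot": [0,0,0.4],"grip": 0.053},{"translation": [0,0,0],"rot": [0,0,0.4],"grip": 0.053},{"translation": [0,0,0],"rot": [0,0,0.4],"grip": 0.053}]}}

```text
t: 11.32
eef_pos: [0.468, -0.0422, 0.0552]
tool_rot: [0.001, 0.948, -0.318, -0.0]
contact_force: [-4.4, -0.5, 9.5]
gripper_width: 0.683
```

```bash
cat > avg.py <<'E'
from station import *
from h import *
o=get_obs();st(o); L=[o["torque"][2]]
for i in range(5):
    read_camera("wrist"); L.append(get_obs()["torque"][2])
print(np.round(L,3),"mean %.3f"%np.mean(L))
E
python3 avg.py
```

```text
t11.32 pos [ 0.468  -0.0422  0.0552] yaw -37.02 tilt [-0.001  -0.0011] q7 -0.994 F [-4.44 -0.54  9.51] T [-0.177  0.996  0.321] w 0.0583
[0.321 0.238 0.157 0.153 0.247 0.179] mean 0.216
```

Request:
{"api": "send_rows", "payload": {"commands": [{"translation": [0,0,0],"rot": [0,0,0.4],"grip": 0.053},{"translation": [0,0,0],"rot": [0,0,0.4],"grip": 0.053},{"translation": [0,0,0],"rot": [0,0,0.4],"grip": 0.053},{"translation": [0,0,0],"rot": [0,0,0.4],"grip": 0.053},{"translation": [0,0,0],"rot": [0,0,0.4],"grip": 0.053}]}}

```text
t: 11.98
eef_pos: [0.4679, -0.0422, 0.0552]
tool_rot: [0.001, 0.943, -0.334, -0.0]
contact_force: [-5.3, -0.6, 8.4]
gripper_width: 0.68
```

```bash
python3 -c "
from station import *
from h import *
o=get_obs();st(o)"
```

```text
t11.98 pos [ 0.4679 -0.0422  0.0552] yaw -39.02 tilt [-0.0011 -0.0011] q7 -1.022 F [-5.27 -0.65  8.39] T [-0.138  1.006  0.302] w 0.0581
```

Request:
{"api": "send_rows", "payload": {"commands": [{"translation": [0,0,0],"rot": [0,0,0.4],"grip": 0.053},{"translation": [0,0,0],"rot": [0,0,0.4],"grip": 0.053},{"translation": [0,0,0],"rot": [0,0,0.4],"grip": 0.053},{"translation": [0,0,0],"rot": [0,0,0.4],"grip": 0.053},{"translation": [0,0,0],"rot": [0,0,0.4],"grip": 0.053}]}}

```text
t: 12.4
eef_pos: [0.4679, -0.0422, 0.0552]
tool_rot: [0.001, 0.937, -0.35, -0.0]
contact_force: [-4.6, -1.3, 10.9]
gripper_width: 0.678
```

```bash
python3 -c "
from station import *
from h import *
o=get_obs();st(o)
t=read_camera('top');cv2.imwrite('pics/t12.png',cv2.resize(t['pixels'][175:255,250:390,::-1],None,fx=5.5,fy=5.5,interpolation=cv2.INTER_CUBIC))"
```

```text
t12.40 pos [ 0.4679 -0.0422  0.0552] yaw -41.02 tilt [-0.0011 -0.001 ] q7 -1.051 F [-4.64 -1.28 10.89] T [-0.119  0.998  0.355] w 0.0579
```

View pics/t12.png

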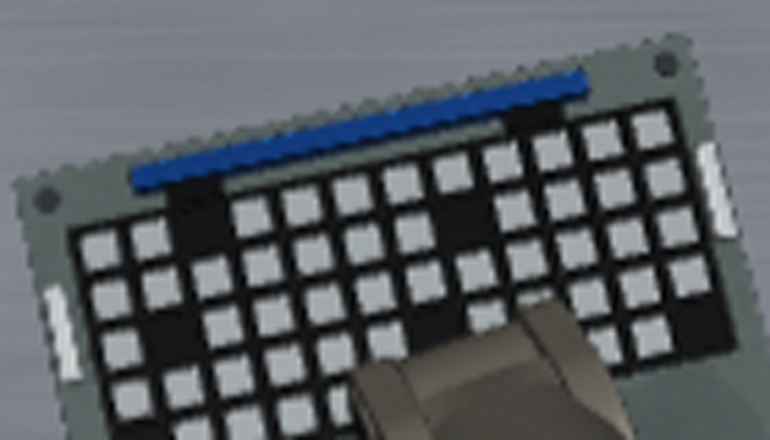

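The tray is still moving. I'll also track its motion by sub-pixel correlation on the chip pattern, since it should stop moving once home.

```bash
cat > step.py <<'E'
import sys
from station import *
from h import *
o=get_obs();st(o)
n=sys.argv[1]
t=read_camera('top'); g=cv2.cvtColor(t['pixels'],cv2.COLOR_RGB2GRAY).astype(np.float32); np.save(f"g{n}.npy",g)
r=np.load("g0.npy")
tpl=r[203:240,268:315]; 
w=cv2.createHanningWindow((47,37),cv2.CV_32F)
(dx,dy),resp=cv2.phaseCorrelate(tpl,g[203:240,268:315],w)
def track(a):
    W=np.eye(2,3,dtype=np.float32); m=None
    cc,W=cv2.findTransformECC(a,g,np.array([[1,0,a0[0]],[0,1,a0[1]]],np.float32),cv2.MOTION_TRANSLATION,(3,200,1e-6))
    return W[:,2]-a0,cc
a0=np.array([270,206],np.float32); print("tray ECC",track(r[206:236,270:312]),"phase",dx,dy)
a0=np.array([276,185],np.float32); print("fixed",track(r[185:203,276:350][:8]))
E
python3 -c "
import numpy as np
from station import *
import cv2
t=read_camera('top');np.save('g0.npy',cv2.cvtColor(t['pixels'],cv2.COLOR_RGB2GRAY).astype(np.float32))"
python3 step.py a; for i in 0; do python3 - <<'E'
from h import *
# sanity: initial top0 vs now
t=dict(np.load("top0.npz"));g=cv2.cvtColor(t['pixels'],cv2.COLOR_RGB2GRAY).astype(np.float32);r=np.load("g0.npy")
a0=np.array([270,206]);W=np.array([[1,0,270],[0,1,206]],np.float32)
print(cv2.findTransformECC(r[206:236,270:312],g,W,cv2.MOTION_TRANSLATION,(3,300,1e-6)))
E
done
```

```text
t12.50 pos [ 0.468  -0.0422  0.0552] yaw -41.03 tilt [-0.0011 -0.001 ] q7 -1.051 F [-4.3  -0.96  9.77] T [-0.139  1.01   0.152] w 0.0582
tray ECC (array([-0.02294922, -0.03309631], dtype=float32), 0.9909637455430123) phase -0.0020472159839961535 0.026460332938064823
fixed (array([-0.05401611, -0.0760498 ], dtype=float32), 0.9935662854200962)
(0.9759352742950433, array([[  1.     ,   0.     , 270.32758],
       [  0.     ,   1.     , 208.50392]], dtype=float32))
```

Request:
{"api": "send_rows", "payload": {"commands": [{"translation": [0,0,0],"rot": [0,0,0.4],"grip": 0.053},{"translation": [0,0,0],"rot": [0,0,0.4],"grip": 0.053},{"translation": [0,0,0],"rot": [0,0,0.4],"grip": 0.053},{"translation": [0,0,0],"rot": [0,0,0.4],"grip": 0.053},{"translation": [0,0,0],"rot": [0,0,0.4],"grip": 0.053}]}}

```text
t: 12.97
eef_pos: [0.4679, -0.0422, 0.0552]
tool_rot: [0.001, 0.93, -0.367, -0.0]
contact_force: [-4.0, -1.1, 10.4]
gripper_width: 0.683
```

```bash
python3 step.py b
```

```text
t12.97 pos [ 0.4679 -0.0422  0.0552] yaw -43.02 tilt [-0.0011 -0.001 ] q7 -1.079 F [-4.05 -1.13 10.41] T [-0.109  1.005  0.323] w 0.0583
tray ECC (array([-0.08660889, -0.2061615 ], dtype=float32), 0.9903019716553603) phase -0.05939197510563332 -0.1601410834850796
fixed (array([-0.03146362, -0.06367493], dtype=float32), 0.9936005060855873)
```

Request:
{"api": "send_rows", "payload": {"commands": [{"translation": [0,0,0],"rot": [0,0,0.4],"grip": 0.053},{"translation": [0,0,0],"rot": [0,0,0.4],"grip": 0.053},{"translation": [0,0,0],"rot": [0,0,0.4],"grip": 0.053},{"translation": [0,0,0],"rot": [0,0,0.4],"grip": 0.053},{"translation": [0,0,0],"rot": [0,0,0.4],"grip": 0.053}]}}

```text
t: 13.43
eef_pos: [0.468, -0.0422, 0.0552]
tool_rot: [0.001, 0.924, -0.383, -0.0]
contact_force: [-4.6, -1.7, 10.4]
gripper_width: 0.681
```

```bash
python3 step.py c
```

```text
t13.43 pos [ 0.468  -0.0422  0.0552] yaw -45.02 tilt [-0.001 -0.001] q7 -1.107 F [-4.64 -1.74 10.42] T [-0.139  1.048  0.346] w 0.0581
tray ECC (array([-0.0932312, -0.3375244], dtype=float32), 0.9892515162668183) phase -0.07955741583214859 -0.3768194325092722
fixed (array([-6.1035156e-05, -6.2667847e-02], dtype=float32), 0.9935812044489216)
```

Request:
{"api": "send_rows", "payload": {"commands": [{"translation": [0,0,0],"rot": [0,0,0.4],"grip": 0.053},{"translation": [0,0,0],"rot": [0,0,0.4],"grip": 0.053},{"translation": [0,0,0],"rot": [0,0,0.4],"grip": 0.053},{"translation": [0,0,0],"rot": [0,0,0.4],"grip": 0.053},{"translation": [0,0,0],"rot": [0,0,0.4],"grip": 0.053}]}}

```text
t: 13.9
eef_pos: [0.4679, -0.0422, 0.0552]
tool_rot: [0.001, 0.917, -0.399, -0.0]
contact_force: [-3.7, 0.3, 10.5]
gripper_width: 0.683
```

```bash
python3 step.py d
```

```text
t13.90 pos [ 0.4679 -0.0422  0.0552] yaw -47.01 tilt [-0.0011 -0.001 ] q7 -1.135 F [-3.66  0.27 10.52] T [-0.127  1.074  0.43 ] w 0.0583
tray ECC (array([-0.07751465, -0.32833862], dtype=float32), 0.9892591845677728) phase -0.12567340525391302 -0.34425262079694363
fixed (array([-0.00961304, -0.08135986], dtype=float32), 0.9936179351030318)
```

The tray stopped moving between yaw -45 and -47, and the torque rose by about 0.1 N m. That puts the pad at roughly 7–8 N. One more degree.

Request:
{"api": "send_rows", "payload": {"commands": [{"translation": [0,0,0],"rot": [0,0,0.2],"grip": 0.053},{"translation": [0,0,0],"rot": [0,0,0.2],"grip": 0.053},{"translation": [0,0,0],"rot": [0,0,0.2],"grip": 0.053},{"translation": [0,0,0],"rot": [0,0,0.2],"grip": 0.053},{"translation": [0,0,0],"rot": [0,0,0.2],"grip": 0.053}]}}

```text
t: 14.37
eef_pos: [0.4679, -0.0421, 0.0552]
tool_rot: [0.001, 0.914, -0.407, -0.0]
contact_force: [-4.5, -0.3, 9.4]
gripper_width: 0.68
```

```bash
python3 step.py e
```

```text
t14.37 pos [ 0.4679 -0.0421  0.0552] yaw -47.99 tilt [-0.0011 -0.001 ] q7 -1.149 F [-4.47 -0.34  9.42] T [-0.077  1.022  0.403] w 0.0581
tray ECC (array([-0.08578491, -0.32762146], dtype=float32), 0.9892515224118866) phase -0.09021105063112245 -0.3563755718952919
fixed (array([-0.01556396, -0.0823822 ], dtype=float32), 0.993544198730788)
```

Request:
{"api": "send_rows", "payload": {"commands": [{"translation": [0,0,0],"rot": [0,0,0.2],"grip": 0.053},{"translation": [0,0,0],"rot": [0,0,0.2],"grip": 0.053},{"translation": [0,0,0],"rot": [0,0,0.2],"grip": 0.053},{"translation": [0,0,0],"rot": [0,0,0.1],"grip": 0.053},{"translation": [0,0,0],"rot": [0,0,0.1],"grip": 0.053}]}}

```text
t: 14.83
eef_pos: [0.4679, -0.0421, 0.0552]
tool_rot: [0.001, 0.911, -0.413, -0.0]
contact_force: [-4.6, -0.4, 10.4]
gripper_width: 0.678
```

```bash
python3 step.py f; python3 -c "
from station import *
from h import *
c=read_camera('wrist');cv2.imwrite('pics/w13.png',c['pixels'][:,:,::-1])"
```

```text
t14.83 pos [ 0.4679 -0.0421  0.0552] yaw -48.78 tilt [-0.0011 -0.001 ] q7 -1.160 F [-4.59 -0.37 10.45] T [-0.112  0.976  0.432] w 0.0579
tray ECC (array([-0.09048462, -0.33918762], dtype=float32), 0.9891971355030221) phase -0.043098081780922115 -0.33181603491104283
fixed (array([-0.06466675, -0.05723572], dtype=float32), 0.9936470494935664)
```

View pics/w13.png

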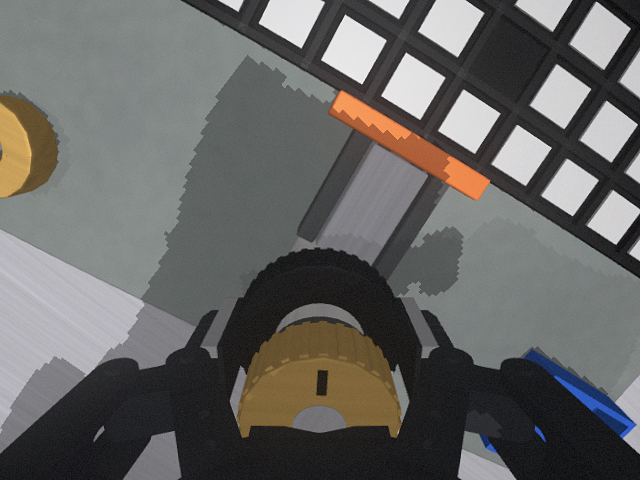

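The pad is flush on the tray edge, from (340,105) to (480,190), and the tray is square. I'll release the dial and go back up to the ring.

Request:
{"api": "send_rows", "payload": {"commands": [{"translation": [0,0,0],"rot": [0,0,0],"grip": 0.062},{"translation": [0,0,0],"rot": [0,0,0],"grip": 0.07},{"translation": [0,0,0],"rot": [0,0,0],"grip": 0.08},{"translation": [0,0,0],"rot": [0,0,0],"grip": 0.085},{"translation": [0,0,0],"rot": [0,0,0],"grip": 0.085}]}}

```text
t: 15.35
eef_pos: [0.4689, -0.0419, 0.0546]
tool_rot: [-0.0, 0.91, -0.414, 0.0]
contact_force: [-0.2, 0.7, 0.1]
gripper_width: 0.994
```

Request:
{"api": "send_rows", "payload": {"commands": [{"translation": [0,0,-0.005],"rot": [0,0,0],"grip": 0.085},{"translation": [0,0,-0.01],"rot": [0,0,0],"grip": 0.085},{"translation": [0,0,-0.012],"rot": [0,0,0],"grip": 0.085},{"translation": [0,0,-0.007],"rot": [0,0,-5],"grip": 0.085},{"translation": [0,0,-0.004],"rot": [0,0,-6],"grip": 0.085}]}}

```text
t: 15.77
eef_pos: [0.4695, -0.0419, 0.0944]
tool_rot: [-0.0, 0.947, -0.322, 0.001]
contact_force: [0.7, 0.1, 0.4]
gripper_width: 0.996
```

Request:
{"api": "send_rows", "payload": {"commands": [{"translation": [0,0,0],"rot": [0,0,-6],"grip": 0.085},{"translation": [0,0,0],"rot": [0,0,-6],"grip": 0.085},{"translation": [0,0,0],"rot": [0,0,-6],"grip": 0.085},{"translation": [0,0,0],"rot": [0,0,-6],"grip": 0.085},{"translation": [0,0,0],"rot": [0,0,-6],"grip": 0.085}]}}

```text
t: 16.18
eef_pos: [0.469, -0.0421, 0.0936]
tool_rot: [0.0, 0.998, -0.066, 0.001]
contact_force: [0.0, -0.3, 0.6]
gripper_width: 0.993
```

Request:
{"api": "send_rows", "payload": {"commands": [{"translation": [0,0,0],"rot": [0,0,-5],"grip": 0.075},{"translation": [0,0,0],"rot": [0,0,-4],"grip": 0.07},{"translation": [0,0,0],"rot": [0,0,0],"grip": 0.06},{"translation": [0,0,0],"rot": [0,0,0],"grip": 0.055},{"translation": [0,0,0],"rot": [0,0,0],"grip": 0.055}]}}

```text
t: 16.6
eef_pos: [0.4688, -0.0421, 0.0931]
tool_rot: [0.0, 1.0, 0.009, 0.0]
contact_force: [1.1, 0.6, 0.4]
gripper_width: 0.644
```

```bash
python3 step.py h; python3 -c "
from station import *
from h import *
st(get_obs(),[.4682,-.0421,.0925])
c=read_camera('wrist');cv2.imwrite('pics/w14.png',c['pixels'][:,:,::-1])"
```

```text
t16.60 pos [ 0.4688 -0.0421  0.0931] yaw 1.01 tilt [ 0.0006 -0.0002] q7 -0.373 F [1.1  0.58 0.39] T [ 0.01  -0.005 -0.016] w 0.0550
tray ECC (array([-0.08023071, -0.33024597], dtype=float32), 0.9891677284454901) phase -0.0921741762404551 -0.33470560831910134
fixed (array([-0.02746582, -0.06141663], dtype=float32), 0.9936439083595835)
t16.65 pos [ 0.4688 -0.042   0.093 ] yaw 1.04 tilt [ 0.0005 -0.0002] q7 -0.373 F [ 0.19 -0.64 -0.66] T [ 0.052  0.014 -0.046] w 0.0549
 tool delta [-0.0006  0.0001  0.0005]
```

View pics/w14.png

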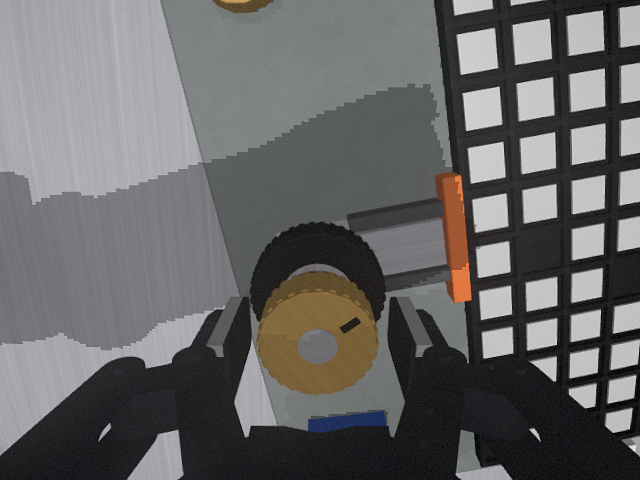

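The ring is centred at (318,346) and the pad is still flush. Gripping the ring again.

Request:
{"api": "send_rows", "payload": {"commands": [{"translation": [-0.0005,0,0.0005],"rot": [0,0,0],"grip": 0.048},{"translation": [0,0,0],"rot": [0,0,0],"grip": 0.036},{"translation": [0,0,0],"rot": [0,0,0],"grip": 0.036},{"translation": [0,0,0],"rot": [0,0,0],"grip": 0.036},{"translation": [0,0,0],"rot": [0,0,0],"grip": 0.036}], "force": 80}}

```text
t: 17.12
eef_pos: [0.4682, -0.0419, 0.0924]
tool_rot: [0.0, 1.0, 0.01, 0.0]
contact_force: [-2.4, -0.4, 4.4]
gripper_width: 0.461
```

Request:
{"api": "send_rows", "payload": {"commands": [{"translation": [0,0,0.0003],"rot": [0,0,3],"grip": 0.036},{"translation": [0,0,0.0003],"rot": [0,0,3],"grip": 0.036},{"translation": [0,0,0.0003],"rot": [0,0,3],"grip": 0.036},{"translation": [0,0,0.0003],"rot": [0,0,3],"grip": 0.036},{"translation": [0,0,0.0003],"rot": [0,0,3],"grip": 0.036}]}}

```text
t: 17.53
eef_pos: [0.4682, -0.042, 0.0909]
tool_rot: [0.0, 0.993, -0.121, 0.0]
contact_force: [-1.2, -0.2, 5.4]
gripper_width: 0.46
```

```bash
python3 -c "
from station import *
from h import *
st(get_obs())"
```

```text
t17.53 pos [ 0.4682 -0.042   0.0909] yaw -13.95 tilt [ 0.0001 -0.0005] q7 -0.600 F [-1.21 -0.24  5.36] T [-0.033  0.353  0.355] w 0.0392
```

Request:
{"api": "send_rows", "payload": {"commands": [{"translation": [0,0,0.0003],"rot": [0,0,2],"grip": 0.036},{"translation": [0,0,0.0002],"rot": [0,0,2],"grip": 0.036},{"translation": [0,0,0.0002],"rot": [0,0,2],"grip": 0.036},{"translation": [0,0,0.0002],"rot": [0,0,2],"grip": 0.036},{"translation": [0,0,0.0002],"rot": [0,0,2],"grip": 0.036}]}}

```text
t: 17.95
eef_pos: [0.4682, -0.0419, 0.0898]
tool_rot: [0.0, 0.978, -0.207, 0.0]
contact_force: [-2.0, 0.4, 5.5]
gripper_width: 0.466
```

```bash
python3 -c "
from station import *
from h import *
st(get_obs())"
```

```text
t17.95 pos [ 0.4682 -0.0419  0.0898] yaw -23.90 tilt [ 0.0001 -0.0005] q7 -0.750 F [-2.01  0.36  5.49] T [-0.074  0.409  0.292] w 0.0398
```

Request:
{"api": "send_rows", "payload": {"commands": [{"translation": [0,0,0.0002],"rot": [0,0,2],"grip": 0.036},{"translation": [0,0,0.0002],"rot": [0,0,2],"grip": 0.036},{"translation": [0,0,0.0002],"rot": [0,0,2],"grip": 0.036},{"translation": [0,0,0.0002],"rot": [0,0,2],"grip": 0.036},{"translation": [0,0,0.0002],"rot": [0,0,2],"grip": 0.036}]}}

```text
t: 18.37
eef_pos: [0.4682, -0.042, 0.0889]
tool_rot: [0.0, 0.957, -0.291, 0.0]
contact_force: [-2.4, -0.5, 7.1]
gripper_width: 0.468
```

```bash
python3 step.py i
```

```text
t18.37 pos [ 0.4682 -0.042   0.0889] yaw -33.89 tilt [ 0.0001 -0.0006] q7 -0.900 F [-2.43 -0.52  7.14] T [-0.09   0.484  0.41 ] w 0.0399
tray ECC (array([-0.08328247, -0.33106995], dtype=float32), 0.9891735117226714) phase -0.0974220732446831 -0.3279532306808015
fixed (array([-0.02526855, -0.07843018], dtype=float32), 0.9936108328234325)
```

Request:
{"api": "send_rows", "payload": {"commands": [{"translation": [0,0,0.0002],"rot": [0,0,2],"grip": 0.036},{"translation": [0,0,0.0002],"rot": [0,0,2],"grip": 0.036},{"translation": [0,0,0.0002],"rot": [0,0,2],"grip": 0.036},{"translation": [0,0,0.0002],"rot": [0,0,2],"grip": 0.036},{"translation": [0,0,0.0002],"rot": [0,0,2],"grip": 0.036}]}}

```text
t: 18.83
eef_pos: [0.4681, -0.0419, 0.088]
tool_rot: [0.0, 0.928, -0.373, 0.0]
contact_force: [-2.7, -0.5, 10.2]
gripper_width: 0.462
```

```bash
python3 -c "
from station import *
from h import *
st(get_obs())"
```

```text
t18.83 pos [ 0.4681 -0.0419  0.088 ] yaw -43.86 tilt [ 0.     -0.0007] q7 -1.050 F [-2.72 -0.51 10.17] T [-0.034  0.656  0.505] w 0.0394
```

Request:
{"api": "send_rows", "payload": {"commands": [{"translation": [0,0,0.0002],"rot": [0,0,2],"grip": 0.036},{"translation": [0,0,0.0002],"rot": [0,0,2],"grip": 0.036},{"translation": [0,0,0.0002],"rot": [0,0,2],"grip": 0.036},{"translation": [0,0,0.0002],"rot": [0,0,2],"grip": 0.036},{"translation": [0,0,0.0002],"rot": [0,0,2],"grip": 0.036}]}}

```text
t: 19.25
eef_pos: [0.4682, -0.0419, 0.0872]
tool_rot: [0.0, 0.892, -0.453, 0.0]
contact_force: [-3.7, -0.5, 11.4]
gripper_width: 0.467
```

```bash
python3 -c "
from station import *
from h import *
st(get_obs())"
```

```text
t19.25 pos [ 0.4682 -0.0419  0.0872] yaw -53.85 tilt [ 0.     -0.0009] q7 -1.199 F [-3.68 -0.54 11.44] T [-0.144  0.79   0.605] w 0.0398
```

Request:
{"api": "send_rows", "payload": {"commands": [{"translation": [0,0,0.0002],"rot": [0,0,2],"grip": 0.036},{"translation": [0,0,0.0002],"rot": [0,0,2],"grip": 0.036},{"translation": [0,0,0.0002],"rot": [0,0,2],"grip": 0.036},{"translation": [0,0,0.0002],"rot": [0,0,2],"grip": 0.036},{"translation": [0,0,0.0002],"rot": [0,0,2],"grip": 0.036}]}}

```text
t: 19.67
eef_pos: [0.4682, -0.0419, 0.0863]
tool_rot: [0.0, 0.849, -0.529, 0.0]
contact_force: [-4.4, 0.4, 14.2]
gripper_width: 0.467
```

```bash
python3 step.py j
```

```text
t19.67 pos [ 0.4682 -0.0419  0.0863] yaw -63.83 tilt [ 0.0001 -0.0009] q7 -1.348 F [-4.38  0.45 14.21] T [0.007 0.911 0.58 ] w 0.0399
tray ECC (array([-0.07785034, -0.33190918], dtype=float32), 0.9891347162802644) phase -0.09488747103672068 -0.33271855520447957
fixed (array([ 0.00256348, -0.07460022], dtype=float32), 0.9935773902457634)
```

```bash
python3 -c "
from station import *
from h import *
st(get_obs())
c=read_camera('wrist');cv2.imwrite('pics/w15.png',c['pixels'][:,:,::-1])"
```

```text
t19.72 pos [ 0.4682 -0.0419  0.0863] yaw -63.98 tilt [ 0.0001 -0.0009] q7 -1.350 F [-3.05  0.51 11.64] T [-0.036  0.844  0.242] w 0.0398
```

View pics/w15.png

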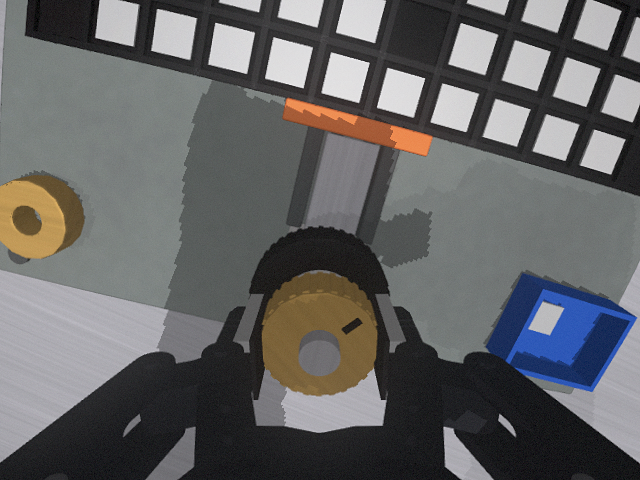

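The ring mark at (352,326) is fixed relative to the jaws, so there's no slip. Turning on in smaller calls to get more torque readings.

Request:
{"api": "send_rows", "payload": {"commands": [{"translation": [0,0,0.0001],"rot": [0,0,1.2],"grip": 0.036},{"translation": [0,0,0.0001],"rot": [0,0,1.2],"grip": 0.036},{"translation": [0,0,0.0001],"rot": [0,0,1.2],"grip": 0.036},{"translation": [0,0,0.0001],"rot": [0,0,1.2],"grip": 0.036},{"translation": [0,0,0],"rot": [0,0,1.2],"grip": 0.036}]}}

```text
t: 20.18
eef_pos: [0.4682, -0.0419, 0.0859]
tool_rot: [0.0, 0.82, -0.572, 0.0]
contact_force: [-3.5, -0.0, 13.1]
gripper_width: 0.467
```

```bash
python3 -c "
from station import *
from h import *
st(get_obs())"
```

```text
t20.18 pos [ 0.4682 -0.0419  0.0859] yaw -69.79 tilt [ 0.0002 -0.0009] q7 -1.436 F [-3.460e+00 -1.000e-02  1.307e+01] T [-0.042  0.798  0.762] w 0.0399
```

Request:
{"api": "send_rows", "payload": {"commands": [{"translation": [0,0,0.0001],"rot": [0,0,1.2],"grip": 0.036},{"translation": [0,0,0.0001],"rot": [0,0,1.2],"grip": 0.036},{"translation": [0,0,0.0001],"rot": [0,0,1.2],"grip": 0.036},{"translation": [0,0,0.0001],"rot": [0,0,1.2],"grip": 0.036},{"translation": [0,0,0],"rot": [0,0,1.2],"grip": 0.036}]}}

```text
t: 20.6
eef_pos: [0.4682, -0.0419, 0.0855]
tool_rot: [0.0, 0.789, -0.614, 0.0]
contact_force: [-4.8, 0.1, 12.1]
gripper_width: 0.466
```

```bash
python3 -c "
from station import *
from h import *
st(get_obs())"
```

```text
t20.60 pos [ 0.4682 -0.0419  0.0855] yaw -75.80 tilt [ 0.0001 -0.0008] q7 -1.525 F [-4.77  0.14 12.13] T [-0.085  0.793  0.461] w 0.0398
```

Request:
{"api": "send_rows", "payload": {"commands": [{"translation": [0,0,0.0001],"rot": [0,0,1.2],"grip": 0.036},{"translation": [0,0,0.0001],"rot": [0,0,1.2],"grip": 0.036},{"translation": [0,0,0.0001],"rot": [0,0,1.2],"grip": 0.036},{"translation": [0,0,0.0001],"rot": [0,0,1.2],"grip": 0.036},{"translation": [0,0,0],"rot": [0,0,1.2],"grip": 0.036}]}}

```text
t: 21.02
eef_pos: [0.4682, -0.0419, 0.0851]
tool_rot: [0.0, 0.756, -0.655, 0.0]
contact_force: [-4.5, -0.8, 11.6]
gripper_width: 0.466
```

```bash
python3 step.py k; python3 -c "
from station import *
from h import *
st(get_obs())
c=read_camera('wrist');cv2.imwrite('pics/w16.png',c['pixels'][:,:,::-1])"
```

```text
t21.02 pos [ 0.4682 -0.0419  0.0851] yaw -81.80 tilt [ 0.0002 -0.0007] q7 -1.614 F [-4.46 -0.78 11.64] T [-0.078  0.76   0.462] w 0.0398
tray ECC (array([-0.07870483, -0.3348999 ], dtype=float32), 0.9892249818262258) phase -0.09036305443093795 -0.3527071059128666
fixed (array([-0.03668213, -0.06292725], dtype=float32), 0.9935201141700696)
t21.07 pos [ 0.4682 -0.0419  0.085 ] yaw -81.90 tilt [ 0.0001 -0.0007] q7 -1.616 F [-3.99 -0.73 11.81] T [-0.025  0.792  0.305] w 0.0397
```

View pics/w16.png

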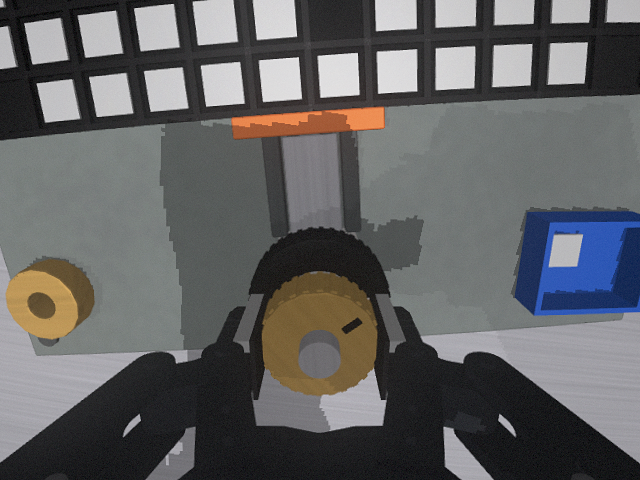

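The tray and pad are unmoved, and the dial hasn't followed the ring. The torque readings scatter (0.76, 0.46, 0.46), so I'll rock the ring back and forth. Averaging the two directions cancels friction and gives the clamping torque.

Request:
{"api": "send_rows", "payload": {"commands": [{"translation": [0,0,-0.0002],"rot": [0,0,-2],"grip": 0.036},{"translation": [0,0,-0.0002],"rot": [0,0,-2],"grip": 0.036},{"translation": [0,0,-0.0002],"rot": [0,0,-2],"grip": 0.036},{"translation": [0,0,-0.0002],"rot": [0,0,-2],"grip": 0.036},{"translation": [0,0,-0.0002],"rot": [0,0,-2],"grip": 0.036}]}}

```text
t: 21.53
eef_pos: [0.4682, -0.042, 0.0858]
tool_rot: [-0.0, 0.81, -0.587, -0.0]
contact_force: [-2.9, 0.7, 6.9]
gripper_width: 0.463
```

```bash
python3 -c "
from station import *
from h import *
st(get_obs())"
```

```text
t21.53 pos [ 0.4682 -0.042   0.0858] yaw -71.85 tilt [0.     0.0001] q7 -1.465 F [-2.89  0.66  6.86] T [ 0.102  0.456 -0.506] w 0.0396
```

Request:
{"api": "send_rows", "payload": {"commands": [{"translation": [0,0,-0.0002],"rot": [0,0,-2],"grip": 0.036},{"translation": [0,0,-0.0002],"rot": [0,0,-2],"grip": 0.036},{"translation": [0,0,-0.0002],"rot": [0,0,-2],"grip": 0.036},{"translation": [0,0,-0.0002],"rot": [0,0,-2],"grip": 0.036},{"translation": [0,0,-0.0002],"rot": [0,0,-2],"grip": 0.036}]}}

```text
t: 21.95
eef_pos: [0.4681, -0.0419, 0.0866]
tool_rot: [-0.0, 0.858, -0.514, -0.0]
contact_force: [-1.7, 0.2, 5.7]
gripper_width: 0.467
```

```bash
python3 -c "
from station import *
from h import *
st(get_obs())"
```

```text
t21.95 pos [ 0.4681 -0.0419  0.0866] yaw -61.86 tilt [-0.      0.0002] q7 -1.317 F [-1.75  0.17  5.66] T [ 0.052  0.388 -0.448] w 0.0399
```

Request:
{"api": "send_rows", "payload": {"commands": [{"translation": [0,0,0.0002],"rot": [0,0,2],"grip": 0.036},{"translation": [0,0,0.0002],"rot": [0,0,2],"grip": 0.036},{"translation": [0,0,0.0002],"rot": [0,0,2],"grip": 0.036},{"translation": [0,0,0.0002],"rot": [0,0,2],"grip": 0.036},{"translation": [0,0,0.0002],"rot": [0,0,2],"grip": 0.036}]}}

```text
t: 22.37
eef_pos: [0.4682, -0.0419, 0.0859]
tool_rot: [0.0, 0.81, -0.587, 0.0]
contact_force: [-3.4, 0.3, 10.0]
gripper_width: 0.466
```

```bash
python3 -c "
from station import *
from h import *
st(get_obs())"
```

```text
t22.37 pos [ 0.4682 -0.0419  0.0859] yaw -71.83 tilt [ 0.0001 -0.0007] q7 -1.466 F [-3.41  0.31 10.01] T [-0.121  0.649  0.437] w 0.0398
```

Request:
{"api": "send_rows", "payload": {"commands": [{"translation": [0,0,0.0002],"rot": [0,0,2],"grip": 0.036},{"translation": [0,0,0.0002],"rot": [0,0,2],"grip": 0.036},{"translation": [0,0,0.0002],"rot": [0,0,2],"grip": 0.036},{"translation": [0,0,0.0002],"rot": [0,0,2],"grip": 0.036},{"translation": [0,0,0.0002],"rot": [0,0,2],"grip": 0.036}]}}

```text
t: 22.78
eef_pos: [0.4682, -0.0419, 0.085]
tool_rot: [0.0, 0.755, -0.655, 0.0]
contact_force: [-4.0, -1.0, 12.3]
gripper_width: 0.462
```

```bash
python3 -c "
from station import *
from h import *
st(get_obs())"
```

```text
t22.78 pos [ 0.4682 -0.0419  0.085 ] yaw -81.88 tilt [ 0.0001 -0.0006] q7 -1.615 F [-3.97 -1.02 12.32] T [-0.044  0.764  0.35 ] w 0.0395
```

The two directions came out nearly equal, so on these readings there's almost no clamping torque. That's suspicious, so I'll check for slip and ring height.

```bash
python3 -c "
from station import *
from h import *
st(get_obs())
c=read_camera('wrist');cv2.imwrite('pics/w17.png',c['pixels'][220:440,180:460,::-1].repeat(2,0).repeat(2,1))
a=cv2.imread('pics/w16.png')[220:440,180:460];cv2.imwrite('pics/w16c.png',a.repeat(2,0).repeat(2,1))
t=read_camera('side');cv2.imwrite('pics/s17.png',cv2.resize(t['pixels'][225:315,310:400,::-1],None,fx=6,fy=6,interpolation=cv2.INTER_CUBIC))
d=c['depth'];
"
```

```text
t22.78 pos [ 0.4682 -0.0419  0.085 ] yaw -81.88 tilt [ 0.0001 -0.0006] q7 -1.615 F [-3.97 -1.02 12.32] T [-0.044  0.764  0.35 ] w 0.0395
```

View pics/w17.png

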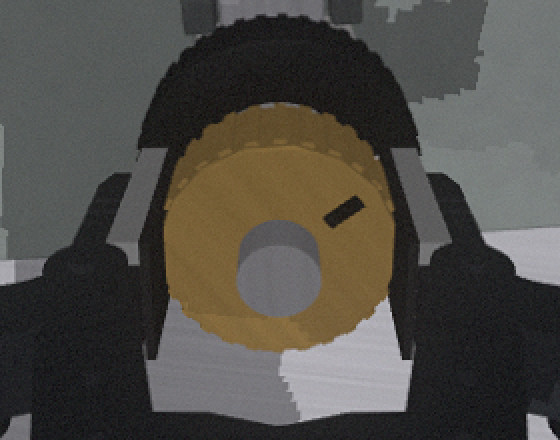

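View pics/w16c.png

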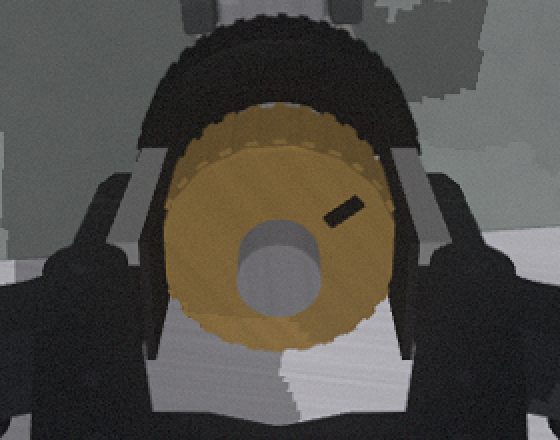

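View pics/s17.png

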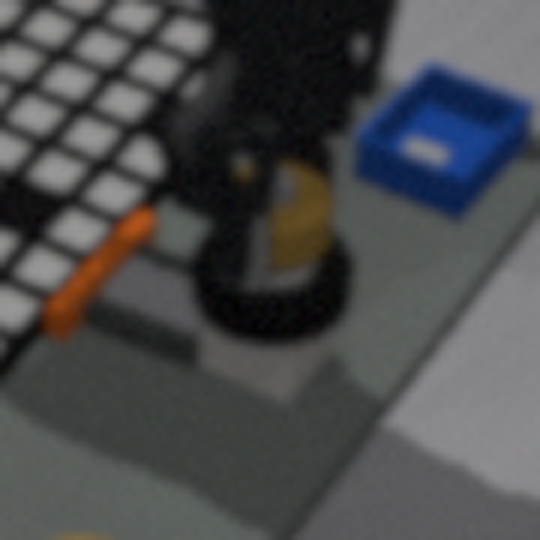

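The marks in w16 and w17 are identical, so there's no slip. The upward tool force grew from 4 to 12 N as I descended. The fingertips may be brushing the dial top, which would spoil the readings. I'll let go, look, and regrip about 5 mm higher.

Request:
{"api": "send_rows", "payload": {"commands": [{"translation": [0,0,0],"rot": [0,0,0],"grip": 0.05},{"translation": [0,0,0],"rot": [0,0,0],"grip": 0.06},{"translation": [0,0,0],"rot": [0,0,0],"grip": 0.06},{"translation": [0,0,-0.003],"rot": [0,0,0],"grip": 0.06},{"translation": [0,0,-0.003],"rot": [0,0,0],"grip": 0.06}]}}

```text
t: 23.3
eef_pos: [0.4679, -0.042, 0.0903]
tool_rot: [0.0, 0.756, -0.655, -0.0]
contact_force: [-0.6, 0.6, 0.0]
gripper_width: 0.704
```

```bash
python3 - <<'E'
from station import *
from h import *
st(get_obs())
c=read_camera('wrist');cv2.imwrite('pics/w18.png',c['pixels'][:,:,::-1])
a0=np.radians(12.1); ax=np.array([.4682,-.042])
def hist(c):
    d=c["depth"]; v,u=np.mgrid[180:430:2,230:410:2]
    P=np.array([(lambda o,dr:o+dr*d[y,x])(*ray(c,(x,y))) for y,x in zip(v.ravel(),u.ravel()) if d[y,x]>0])
    r=np.hypot(*(P[:,:2]-ax).T)
    for lo,hi,n in((0,.005,"stud"),(.010,.018,"ring"),(.0235,.029,"dial")):
        z=P[(r>lo)&(r<hi),2]; h,e=np.histogram(z,bins=np.arange(.03,.12,.001)); k=h.argmax(); print(n,len(z),"mode %.4f"%e[k], "med near %.4f"%np.median(z[abs(z-e[k])<.003]))
hist(c); print("w2 (found)"); hist(dict(np.load("w2.npz"))); print("w6 loose");hist(dict(np.load("w6.npz")))
E
```

```text
t23.30 pos [ 0.4679 -0.042   0.0903] yaw -81.86 tilt [-0.0007  0.0001] q7 -1.610 F [-0.62  0.64  0.  ] T [ 0.003 -0.024 -0.069] w 0.0601
stud 144 mode 0.1010 med near 0.1011
ring 1331 mode 0.0930 med near 0.0936
dial 1008 mode 0.0620 med near 0.0620
w2 (found)
stud 95 mode 0.1000 med near 0.1008
ring 936 mode 0.0960 med near 0.0966
dial 608 mode 0.0620 med near 0.0620
w6 loose
stud 175 mode 0.1010 med near 0.1011
ring 1790 mode 0.1000 med near 0.1009
dial 1088 mode 0.0620 med near 0.0621
```

View pics/w18.png

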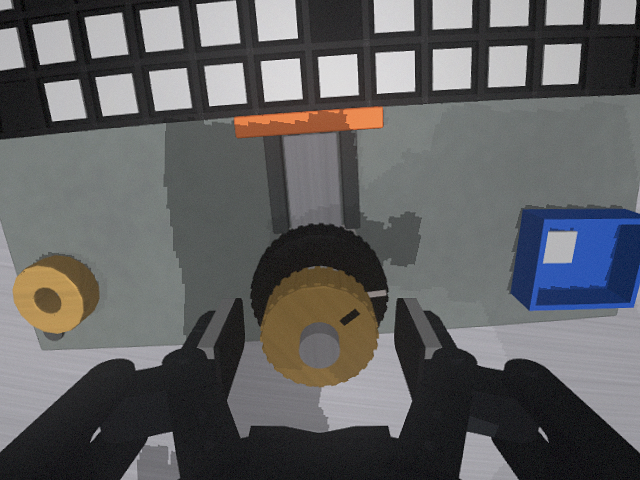

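Depth matches the known heights (stud 101 mm, dial 62 mm). The ring top went 96.6 (found) → 100.9 (loose) → 93.6 mm now. I'll cross-check with the ring mark's angle.

```bash
python3 - <<'E'
from station import *
from h import *
cw=read_camera('wrist'); np.savez("w18.npz",**cw)
for n,z,roi in(("w1",.0966,(190,204,302,316)),("w2",.0966,(244,274,315,343)),("w6",.1009,(366,390,350,385)),("w18",.0936,(300,335,335,366))):
    c=dict(np.load(n+".npz")); p=c["pixels"].astype(int)
    im=p[roi[0]:roi[1],roi[2]:roi[3]].max(2); thr=(im.min()+np.median(im))/2
    v,u=np.nonzero(im<thr); uv=(u.mean()+roi[2],v.mean()+roi[0])
    m=atz(c,uv,z)
    # stud centre: z .101 project axis guess + gray blob
    d=p[...,:]; H=proj(c,[.4682,-.042,.101]); y0,x0=int(H[1]),int(H[0])
    sub=p[y0-25:y0+25,x0-25:x0+25]; g=(sub[...,0]-sub[...,2]<20)&(sub.max(2)>60)
    n_,lab,stt,cen=cv2.connectedComponentsWithStats(g.astype(np.uint8)); k=1+stt[1:,4].argmax()
    s=atz(c,cen[k]+[x0-25,y0-25],.101)
    for q in (s[:2],np.array([.4682,-.042])): 
        e=m[:2]-q; print(n,uv,"r %.4f ang %.1f"%(np.hypot(*e),np.degrees(np.arctan2(e[1],e[0]))),end=" | ")
    print(s.round(4))
E
```

```text
w1 (np.float64(308.58620689655174), np.float64(195.86206896551724)) r 0.0134 ang -5.0 | w1 (np.float64(308.58620689655174), np.float64(195.86206896551724)) r 0.0130 ang -1.2 | [ 0.4678 -0.0411  0.101 ]
w2 (np.float64(327.9310344827586), np.float64(258.39080459770116)) r 0.0130 ang -6.1 | w2 (np.float64(327.9310344827586), np.float64(258.39080459770116)) r 0.0129 ang -1.0 | [ 0.4682 -0.0409  0.101 ]
w6 (np.float64(365.9470899470899), np.float64(375.9153439153439)) r 0.0140 ang 37.1 | w6 (np.float64(365.9470899470899), np.float64(375.9153439153439)) r 0.0138 ang 42.8 | [ 0.4672 -0.041   0.101 ]
w18 (np.float64(348.9577464788732), np.float64(317.056338028169)) r 0.0126 ang -49.7 | w18 (np.float64(348.9577464788732), np.float64(317.056338028169)) r 0.0127 ang -42.1 | [ 0.4694 -0.0409  0.101 ]
```

The mark angles agree with the tool: about 43° undone, then about 85° tightened, so the ring sits 0.70 rad past where it was found. It was found 0 to 0.5 rad past the bite, which puts it at 0.7–1.2 rad. Another 10° gives 0.87–1.37, inside the window whatever the starting nip. I'll regrip higher and do that.

Request:
{"api": "send_rows", "payload": {"commands": [{"translation": [0.0003,0,0],"rot": [0,0,0],"grip": 0.048},{"translation": [0,0,0],"rot": [0,0,0],"grip": 0.036},{"translation": [0,0,0],"rot": [0,0,0],"grip": 0.036},{"translation": [0,0,0],"rot": [0,0,0],"grip": 0.036},{"translation": [0,0,0],"rot": [0,0,0],"grip": 0.036}], "force": 80}}

```text
t: 23.82
eef_pos: [0.4682, -0.042, 0.0908]
tool_rot: [-0.0, 0.756, -0.655, -0.0]
contact_force: [-2.3, 1.1, 9.0]
gripper_width: 0.459
```

```bash
python3 -c "
from station import *
from h import *
st(get_obs())"
```

```text
t23.82 pos [ 0.4682 -0.042   0.0908] yaw -81.85 tilt [0.0001 0.0001] q7 -1.609 F [-2.27  1.13  8.95] T [0.25  0.501 0.051] w 0.0392
```

Request:
{"api": "send_rows", "payload": {"commands": [{"translation": [0,0,0.0001],"rot": [0,0,1],"grip": 0.036},{"translation": [0,0,0.0001],"rot": [0,0,1],"grip": 0.036},{"translation": [0,0,0.0001],"rot": [0,0,1],"grip": 0.036},{"translation": [0,0,0.0001],"rot": [0,0,1],"grip": 0.036},{"translation": [0,0,0.0001],"rot": [0,0,1],"grip": 0.036}]}}

```text
t: 24.23
eef_pos: [0.4683, -0.0419, 0.0905]
tool_rot: [0.0, 0.727, -0.687, 0.0]
contact_force: [-2.7, 1.3, 10.4]
gripper_width: 0.459
```

```bash
python3 -c "
from station import *
from h import *
st(get_obs())"
```

```text
t24.23 pos [ 0.4683 -0.0419  0.0905] yaw -86.75 tilt [ 0.0002 -0.0003] q7 -1.683 F [-2.74  1.35 10.37] T [0.225 0.635 0.714] w 0.0392
```

Request:
{"api": "send_rows", "payload": {"commands": [{"translation": [0,0,0.0001],"rot": [0,0,1],"grip": 0.036},{"translation": [0,0,0.0001],"rot": [0,0,1],"grip": 0.036},{"translation": [0,0,0.0001],"rot": [0,0,1],"grip": 0.036},{"translation": [0,0,0.0001],"rot": [0,0,1],"grip": 0.036},{"translation": [0,0,0.0001],"rot": [0,0,1],"grip": 0.036}]}}

```text
t: 24.65
eef_pos: [0.4683, -0.0419, 0.0901]
tool_rot: [-0.0, -0.696, 0.718, -0.0]
contact_force: [-3.1, 1.9, 11.4]
gripper_width: 0.464
```

```bash
python3 step.py l
```

```text
t24.65 pos [ 0.4683 -0.0419  0.0901] yaw -91.73 tilt [ 0.0003 -0.0005] q7 -1.758 F [-3.15  1.88 11.44] T [0.177 0.718 0.897] w 0.0396
tray ECC (array([-0.07705688, -0.3381958 ], dtype=float32), 0.9891910583274802) phase -0.09311236318095695 -0.36186641836097877
fixed (array([-0.04821777, -0.06542969], dtype=float32), 0.9935644405890307)
```

Request:
{"api": "send_rows", "payload": {"commands": [{"translation": [0,0,0],"rot": [0,0,0],"grip": 0.05},{"translation": [0,0,0],"rot": [0,0,0],"grip": 0.06},{"translation": [0,0,0],"rot": [0,0,0],"grip": 0.07},{"translation": [0,0,0],"rot": [0,0,0],"grip": 0.085},{"translation": [0,0,0],"rot": [0,0,0],"grip": 0.085}]}}

```text
t: 25.12
eef_pos: [0.4681, -0.0424, 0.0892]
tool_rot: [-0.0, -0.695, 0.719, 0.0]
contact_force: [0.0, 0.3, -0.5]
gripper_width: 0.997
```

```bash
python3 - <<'E'
from station import *
from h import *
st(get_obs())
c=read_camera('wrist');cv2.imwrite('pics/w19.png',c['pixels'][:,:,::-1]);np.savez("w19.npz",**c)
ax=np.array([.4682,-.042])
for n in ("w1","w2","w6","w18","w19"):
    c=dict(np.load(n+".npz"));d=c["depth"]; H=proj(c,[.4682,-.042,.098]).astype(int)
    v,u=np.mgrid[max(H[1]-90,0):min(H[1]+90,479):2,H[0]-90:H[0]+90:2]
    P=np.array([(lambda o,dr:o+dr*d[y,x])(*ray(c,(x,y))) for y,x in zip(v.ravel(),u.ravel()) if d[y,x]>0])
    r=np.hypot(*(P[:,:2]-ax).T); z=P[(r>.010)&(r<.018),2]; h,e=np.histogram(z,bins=np.arange(.08,.11,.001)); k=h.argmax(); z=z[abs(z-e[k]-.0005)<.0025]
    print(n,len(z),"ring top %.4f +- %.5f"%(z.mean(),z.std()/len(z)**.5))
E
```

```text
t25.12 pos [ 0.4681 -0.0424  0.0892] yaw -91.87 tilt [-0.0002  0.    ] q7 -1.758 F [ 0.04  0.3  -0.46] T [ 0.01  -0.005 -0.048] w 0.0851
w1 320 ring top 0.0965 +- 0.00004
w2 827 ring top 0.0966 +- 0.00002
w6 1530 ring top 0.1008 +- 0.00001
w18 1133 ring top 0.0936 +- 0.00002
w19 1141 ring top 0.0933 +- 0.00002
```

View pics/w19.png

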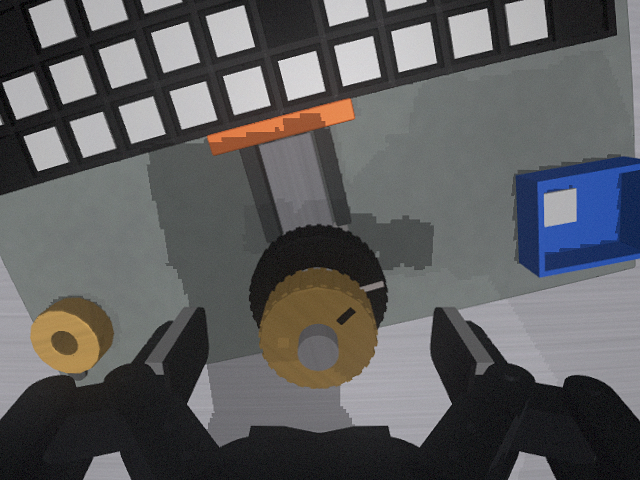

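```bash
python3 - <<'E'
from h import *
def mark(n,z,roi):
    c=dict(np.load(n+".npz")); p=c["pixels"].astype(int)
    im=p[roi[0]:roi[1],roi[2]:roi[3]].max(2); thr=(im.min()+np.median(im))/2
    N,lab,stt,cen=cv2.connectedComponentsWithStats((im<thr).astype(np.uint8)); k=1+stt[1:,4].argmax()
    v,u=np.nonzero(lab==k); w=(thr-im)[v,u]
    P=np.array([atz(c,(a+roi[2],b+roi[0]),z)[:2] for a,b in zip(u,v)])
    m=P.mean(0); U,S,V=np.linalg.svd(P-m); d=V[0]; d*=np.sign(d@(m-[.4682,-.042]))
    print(n,len(P),"axis-dir %.1f"%np.degrees(np.arctan2(d[1],d[0])), "pos-ang %.1f"%np.degrees(np.arctan2(*(m-[.4680,-.0415])[::-1])),S[:2].round(4))
mark("w1",.0966,(190,204,302,316)); mark("w2",.0966,(244,274,315,343)); mark("w6",.1009,(366,390,350,385)); mark("w18",.0936,(300,335,335,366)); mark("w19",.0933,(300,335,330,366))
E
```

```text
w1 29 axis-dir -3.0 pos-ang -3.3 [0.0105 0.0034]
w2 87 axis-dir -3.4 pos-ang -3.2 [0.019  0.0065]
w6 189 axis-dir 39.8 pos-ang 40.6 [0.0278 0.012 ]
w18 142 axis-dir -40.2 pos-ang -43.1 [0.0241 0.0097]
w19 143 axis-dir -45.8 pos-ang -47.4 [0.0244 0.0095]
```

By mark, the ring is 43° (0.75 rad) past where it was found. Height lag against load puts the found nip near 0.2 rad, so it's now about 0.95 rad past the bite, which is on target. Retreating upward.

Request:
{"api": "send_rows", "payload": {"commands": [{"translation": [0,0,-0.01],"rot": [0,0,0],"grip": 0.085},{"translation": [0,0,-0.02],"rot": [0,0,0],"grip": 0.085},{"translation": [0,0,-0.03],"rot": [0,0,0],"grip": 0.085},{"translation": [0,0,-0.03],"rot": [0,0,0],"grip": 0.085},{"translation": [0,0,-0.02],"rot": [0,0,0],"grip": 0.085}]}}

```text
t: 25.58
eef_pos: [0.4689, -0.0422, 0.2025]
tool_rot: [0.001, -0.696, 0.718, -0.001]
contact_force: [0.4, -0.1, -0.7]
gripper_width: 0.995
```

Request:
{"api": "send_rows", "payload": {"commands": [{"translation": [0,0,0],"rot": [0,0,0],"grip": 0.085},{"translation": [0,0,0],"rot": [0,0,0],"grip": 0.085},{"translation": [0,0,0],"rot": [0,0,0],"grip": 0.085},{"translation": [0,0,0],"rot": [0,0,0],"grip": 0.085},{"translation": [0,0,0],"rot": [0,0,0],"grip": 0.085}]}}

```text
t: 26.0
eef_pos: [0.4674, -0.0423, 0.1983]
tool_rot: [-0.001, -0.696, 0.718, 0.001]
contact_force: [1.0, 0.2, 0.5]
gripper_width: 0.997
```

```bash
python3 step.py m; python3 - <<'E'
from station import *
from h import *
c=read_camera('wrist');cv2.imwrite('pics/w20.png',c['pixels'][:,:,::-1]);np.savez("w20.npz",**c)
ax=np.array([.4682,-.042])
d=c["depth"]; H=proj(c,[.4682,-.042,.098]).astype(int); print(H)
v,u=np.mgrid[H[1]-70:H[1]+70,H[0]-70:H[0]+70]
P=np.array([(lambda o,dr:o+dr*d[y,x])(*ray(c,(x,y))) for y,x in zip(v.ravel(),u.ravel()) if d[y,x]>0])
r=np.hypot(*(P[:,:2]-ax).T); z=P[(r>.010)&(r<.018),2]; z=z[abs(z-.0935)<.003]; print(z.mean(),len(z))
E
```

```text
t26.00 pos [ 0.4674 -0.0423  0.1983] yaw -91.85 tilt [-0.0023  0.0001] q7 -1.701 F [1.   0.23 0.47] T [ 0.014 -0.021  0.034] w 0.0851
tray ECC (array([-0.08056641, -0.32546997], dtype=float32), 0.9891887845361015) phase -0.13166478577706897 -0.33785414261749835
fixed (array([-0.02380371, -0.06369019], dtype=float32), 0.9934901965277408)
[319 244]
0.09321818430269455 1723
```

View pics/w20.png

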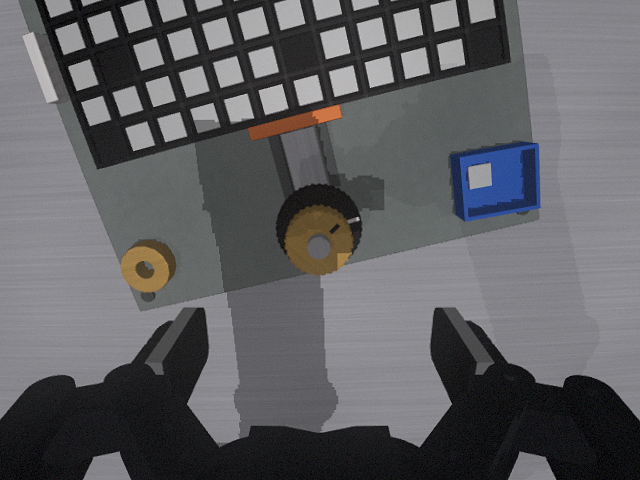

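The ring height is stable at 93.2 mm, the pad is flush on the square tray, the bystanders are in place and the gripper is clear. Handing in.

```bash
python3 -c "
from station import *
print(hand_in())"
```

```text
the job is handed in; nothing more can be done
None
```

The job is handed in at about 26 s of the 72 s allowed. I loosened the ring, brought the tray home with the dial, retightened the ring and let go. The hand-in reports no verdict.

- **Ring loosened:** I turned it 43° anticlockwise. The ring top rose 4.2 mm.
- **Dial:** I turned it 84° clockwise, until the image showed the tray no longer moving and the torque rose about 0.1 N m. I then added about 2° more, which should put the pad force near 8–11 N. That is inferred from torque and angle, not measured directly.
- **Ring retightened:** It now sits about 43° (0.75 rad) past where it was found. I estimate that as 0.95 rad past the bite. Even allowing for the full range of starting nip, it lies between 0.75 and 1.25 rad.
- **Last checks:** The tray was still home and square, the pad flush, and the ring height steady at 93.2 mm. The gripper was open and 100 mm clear, and the bystanders in view looked unmoved.

**Where the checks disagreed:**
- **Ring torque readings:** While tightening they scattered from 0.35 to 0.90 N m, and one back-and-forth test showed almost no clamping torque. I therefore relied on the ring's mark and height instead.
- **Last 10° turn:** It moved the ring only about 5°, so the jaws slipped or the ring sprang back slightly.

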